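Feed an empty tin through the lever-lidded recycling caddy

TASK

Clear away the empty tin: lay it flat across the sloping steel feed tray of the recycling caddy and let go, so that it rests against the closed lid. Then reach in under the tray, press the lever down and hold the lid up until the tin has slid inside and lies still, and release the lever so that the lid closes fully. Raise the lid only with the lever, never touching the lid itself, and do not disturb the jam jar, the salt shaker or the white cup.

Things in the scene. Friction and masses are not known exactly. Their poses are not given: they have to be found in the camera images.
- caddy: Fixed brushed-steel caddy. Origin on the worktop; its x points from the tray and lever side (facing the left) to the hinge side, z up. Bin: x -60 to 90, y -75 to 75 mm, walls 4, rim 148 high, inner floor 10 high. A feed tray slopes down 30 degrees towards +x to the bin and overhangs the lever. The lid's front skirt crosses the tray at x -60 and stops what slides down it.
- tray_lip (a point): Middle of the feed tray's high front edge (rolled, 10 mm thick), at x -202, z 240 mm of the caddy. From here the smooth, slippery steel face runs 175 mm down to x -50, z 152. It is 130 mm wide between side walls that rise 23 mm square to the face.
- tray_mid (a point): Point on the sloping tray face, on its centre line, 120 mm up the slope from the low end and 55 mm down from the lip: a good place for the tin's underside when laying it across the tray, 63 mm side along the slope. Once free it slides some 70 mm down to the lid.
- bin_floor (a point): Middle of the bin's inner floor, 10 mm above the worktop.
- lid (a joint): Lid angle in rad, 0 closed, about 0.87 with the lever fully down (2.9 x lever angle, driven only by the lever). Plain steel hood 150 x 150 mm, 60 mm high, hinged along the bin's far rim at x 90, z 152 mm of the caddy; the front skirt rises off the tray as it opens. Damped: falls shut by itself in a second or two when the lever is let go.
- lid_front (a point): Middle of the lid's front skirt (skirt 48 mm high, 150 mm wide); closed it stands at x -60, z 186 mm of the caddy.
- lever (a joint): Lever angle in rad, 0 up (at rest), 0.30 fully down at its stop. Hinged on the caddy's front wall at x -60, z 100 mm, about the caddy's y; the free end points to the caddy's -x and sinks when pressed. Takes about 4 to 8 N at the pad; springs back when released.
- lever_pad (a point): Centre of the top of the black rubber lever pad, 42 mm (x) by 70 mm (y), 115 mm from the hinge; at rest level at x -175, z 105 mm of the caddy, sinks 34 mm to the stop. It lies wholly under the tray (about 110 mm gap), its centre 27 mm in from the lip, so reach it from the tray side with the tool leaning 30 to 50 degrees from vertical, fingertips pointing down and towards the bin.
- fish_tin: Empty shallow tub-shaped tin, yellowish with a dark blue top, rounded corners, 63 mm (its x) by 105 mm (its y) by 26 mm high, 0.1 to 0.2 kg, lying flat on the worktop to the left of the caddy, near the front edge (a like tin at the far right belongs to the room). Origin: centre of its underside, z up.
- jam_jar: Bystander: glass jam jar with a grey lid, 65 mm across, 83 mm high, standing to the right of the caddy. Origin: centre of its underside, z up.
- salt_shaker: Bystander: salt shaker, 44 mm across, 90 mm high, behind the jam jar, right of the caddy. Origin: centre of its underside, z up.
- white_cup: Bystander: white mug, 90 mm across, 106 mm high, far to the left. Origin at its underside, z up.

How it is judged:
On the way, in this order (a step that is already met when the one before it is completed fails the run):
1. The tin lies released, flat and still on the feed tray, against the closed lid (x of fish_tin in the frame of caddy between -0.18 and -0.065 m and y of fish_tin in the frame of caddy between -0.06 and 0.06 m and z of fish_tin in the frame of caddy between 0.155 and 0.26 m and angle between fish_tin's own z axis and vertical below 0.7 rad and value of joint lid below 0.06 rad and linear speed of fish_tin below 0.03 m/s and contact force between each of the arm, the fingers and fish_tin below 0.1 N and contact force between fish_tin and lid above 0.05 N), for 0.2 s.
2. The lever is held down with the lid well raised while the tin lies still inside the bin (x of fish_tin in the frame of caddy between -0.058 and 0.088 m and y of fish_tin in the frame of caddy between -0.073 and 0.073 m and z of fish_tin in the frame of caddy between 0 and 0.125 m and value of joint lid above 0.5 rad and linear speed of fish_tin below 0.03 m/s), for 0.3 s.
At the end, for the whole second after the job is handed in: The tin lies at rest wholly inside the bin, its underside's centre below the rim (less than 125 mm above the worktop), the lid is closed (within 0.05 rad) and the lever is back up (within 0.03 rad) (x of fish_tin in the frame of caddy between -0.058 and 0.088 m and y of fish_tin in the frame of caddy between -0.073 and 0.073 m and z of fish_tin in the frame of caddy between 0 and 0.125 m and value of joint lid below 0.05 rad and value of joint lever below 0.03 rad and linear speed of fish_tin below 0.02 m/s); the robot touches nothing.
It fails at once if the robot touches the lid (contact force between any of the arm, the fingers and lid above 1 N).
It fails at once if the lid is raised while the fingers hold the tin (the tin is to be released on the tray first) (contact force between the fingers and fish_tin above 0.5 N and value of joint lid above 0.15 rad).
It fails at once if the jam jar is pushed more than 3 cm or tipped over (distance of jam_jar from where it was at the start of the episode above 0.03 m or angle between jam_jar's own z axis and vertical above 0.5 rad).
It fails at once if the salt shaker is pushed more than 3 cm or tipped over (distance of salt_shaker from where it was at the start of the episode above 0.03 m or angle between salt_shaker's own z axis and vertical above 0.5 rad).
It fails at once if the white cup is pushed more than 3 cm or tipped over (distance of white_cup from where it was at the start of the episode above 0.03 m or angle between white_cup's own z axis and vertical above 0.5 rad).
It also fails if it takes over 61 s, if anything falls off the work surface, if the arm or the gripper's body presses on something with over 40 N, if the wrist force passes 120 N, or if a joint passes its speed limit or range.

ROBOT

A 6-joint arm with a two-finger parallel gripper is mounted at the origin on a cart in front of the work surface, level with it; the furniture and walls round the work are solid. World frame = base frame: x ahead of the robot, y to its left, z up, the work surface at z = 0. Lengths are in m, angles in rad, forces in N, time in s.
With the tool pointing down it reaches from about 0.35 to 0.975 m from the base axis. Payload 4.9 kg.
Tool frame: the origin (TCP) lies at the very end of the fingers, on their centre line; the grasp point (between the pads) lies 19 mm behind it (ctrl.tcp_to_grasp is the distance from the TCP to the grasp point, in m); z points along the fingers, y is the direction in which the jaws open and shut (so a half turn about z gives the same grasp; the last joint's range is limited). The gripper opens to 85 mm and grips with 20 to 120 N. Pads are 22 mm wide; open, the fingers measure 114 mm over their backs; the gripper's body (76 mm by 85 mm) begins 54 mm behind the grasp point. The pads swing forward as they close: fully open they stand 13 mm farther back than shut.
Start: joints at [-1.356, 0.053, 1.613, -0, 1.476, -0.119], TCP at [0.205, -0.59, 0.21] pointing down, gripper open.
Joint ranges: [-3.01, 3.01], [-1.01, 2.22], [0.06, 2.58], [-1.02, 4.17], [0.09, 2.62], [-3.14, 3.14]. Speed limits (rad/s): [2.57, 2.57, 3.14, 3.14, 3.14, 3.14].

INTERFACE

Orientations are given as a unit quaternion [w, x, y, z].
In Python, from plant import ctrl, viewer, ticket gives the robot as it stands.
- The arm moves only by the tool play_rows, never from a script. Its argument "series" is text: rows parted by semicolons, each of 5 numbers parted by spaces: the shift along the tool's x, y, z in m, then the turn about the tool's z in degrees, then the opening, from 0 (shut) to 1 (fully open). A call has 1 to 10 rows; each row shifts and turns the commanded pose from where the row before left it, along the tool's axes as they then stand; what a row does not reach is not made up. A row lasts 1/8 s, in which the tool goes at most 62.5 mm and 10.7 degrees, less where a joint would pass 70% of its speed; a pose out of reach is approached as far as the arm can. A call with a gripper value outside its range is refused whole. The fingers move at their own pace and stop on an object; the grip force is fixed at half the most. Time passes only in rows, so rows that do not move let the fingers close. It gives the time, the measured TCP pose, the force and the opening at its end, in the units of the state.
- ctrl.get_obs(): the state, without advancing time (a new reading comes with each control period).
- viewer.capture(name): name is "scene" or "top"; returns a dict with "img" (480x640x3 uint8, red, green, blue), "depth" (480x640 float32, m along the optical axis (not along the pixel's ray), 0 where there is no reading), "fovy" (degrees; the focal length in pixels is half the picture's height over the tangent of half this angle, whatever the lens; pixels are square), "cx", "cy" (the principal point, pixels), "position" and "orientation" of the camera in the world. Camera axes: x right, y down, z forward; pixel columns grow to the right and rows downward; lengths in m; the calibration is good to about 2 mm. A picture is of the moment at which its call begins.
- ticket.close_job(): hands the job in, once; it reports no verdict.
The state is a dict: "t": time; "joint_positions": joint angles; "qd": joint speeds; "effort": joint torques, N m; "ee_pos": TCP position; "tcp_rot": TCP orientation; "contact_force": force on the tool from outside, world axes, zero at the start; "torque": the same for the moment, N m; "width": finger opening in m.
Only numpy, scipy, OpenCV 4.12 (cv2) and the standard library are available. Lean on these libraries where they do the work, as an engineer would, in place of code of your own. Each camera call takes 0.05 s, during which the arm holds its last target.

## Working session

There is one attempt and no reset: what is moved stays moved. The work goes in short steps, Python scripts to look and compute and a tool call to move; the robot and the scene stay as the last step left them, time stands still between calls to the robot, and variables do not carry over. Pictures are saved under pics/ and viewed, and the job is handed in when it is done.

Besides the shell and the picture viewer there is one more tool, called after "Emit:" by a JSON object that holds its "name" and its "arguments". play_rows: Moves the arm, as the interface text tells. Its arguments: {"type":"object","properties":{"series":{"type":"string"}},"required":["series"]}

```bash
ls -la; mkdir -p pics
cat > h.py <<'E'
import numpy as np, cv2
from scipy.spatial.transform import Rotation as R
from plant import ctrl, viewer, ticket
def rot(q): return R.from_quat([q[1],q[2],q[3],q[0]]).as_matrix()
def cap(n,fn=None):
    c=viewer.capture(n)
    if fn: cv2.imwrite('pics/'+fn,c['img'][:,:,::-1])
    c['f']=240/np.tan(np.radians(c['fovy'])/2); c['R']=rot(c['orientation']); c['p']=np.array(c['position'])
    return c
def ray(c,u,v): 
    return c['R']@np.array([(u-c['cx'])/c['f'],(v-c['cy'])/c['f'],1])
def onz(c,u,v,z):
    d=ray(c,u,v); return c['p']+d*(z-c['p'][2])/d[2]
def dp(c,u,v): return c['p']+ray(c,u,v)*c['depth'][int(round(v)),int(round(u))]
def cloud(c):
    v,u=np.mgrid[0:480,0:640]; d=c['depth']
    P=np.stack([(u-c['cx'])/c['f']*d,(v-c['cy'])/c['f']*d,d],-1)@c['R'].T+c['p']
    P[d<=0]=np.nan
    return P
def proj(c,P):
    q=c['R'].T@(np.array(P)-c['p']); return q[0]/q[2]*c['f']+c['cx'],q[1]/q[2]*c['f']+c['cy']
E
python3 - <<'E'
from h import *
np.set_printoptions(precision=4,suppress=True)
for n in ('scene','top'):
    c=cap(n,n+'0.png'); print(n,c['p'],c['orientation'],c['fovy'],c['cx'],c['cy'])
o=ctrl.get_obs()
for k in o: print(k,np.array(o[k]))
print(ctrl.tcp_to_grasp)
E
```

```text
total 12
drwxr-xr-x  3 agent agent 4096 Dec  7 06:14 .
drwxr-xr-x 23 root  root  4096 Dec  7 06:14 ..
drwxr-xr-x  2 agent agent 4096 Dec  7 06:14 pics
scene [1.6907 0.2371 0.9949] [-0.288   0.5603  0.6884 -0.3595] 45.98831426146666 318.24416822303374 232.5616237930375
top [-0.5386  0.1262  1.5475] [ 0.2179 -0.6198  0.7149 -0.2393] 42.72682144126394 317.149377462947 239.96535550424196
t 0.1
joint_positions [-1.356   0.0533  1.6141  0.      1.476  -0.119 ]
qd [-0.0006 -0.0004 -0.0041  0.0011 -0.0002  0.0003]
effort [  0.0003 -39.4895 -37.1366  -0.0002   0.0038  -0.    ]
ee_pos [ 0.2046 -0.5899  0.2084]
tcp_rot [-0.0009  0.9861  0.1661 -0.    ]
contact_force [-0.7604  0.254   0.1854]
torque [-0.0332  0.0204  0.0404]
width 0.08545252497405748
0.0187
```

View pics/scene0.png

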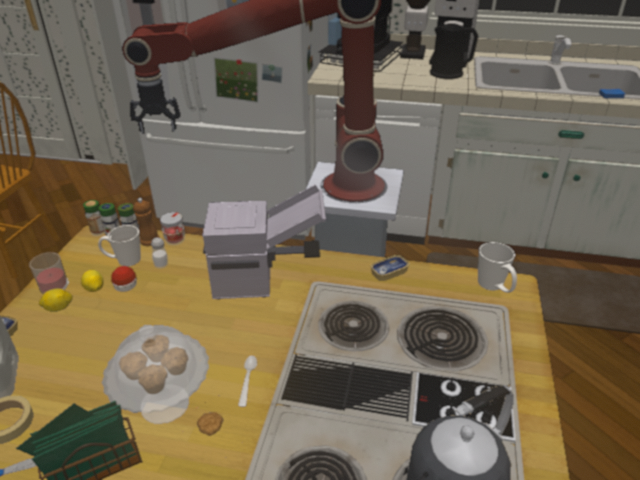

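View pics/top0.png

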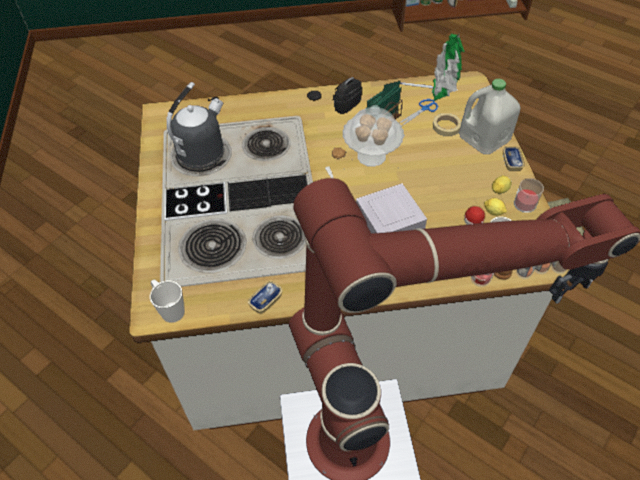

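The scene view looks back at the robot. In it, the caddy is near (240,250) with its tray rising to the right towards (320,200), the lever pad is at about (312,248) and the tin at (390,267). In the top view the tin is at (265,297) and the caddy lid at (393,210), and the arm hides part of the tray.

```bash
cat > m.py <<'E'
from h import *
np.set_printoptions(precision=4,suppress=True)
cs=cap('scene'); ct=cap('top')
for n,c,(u0,v0,u1,v1) in (('scene',cs,(365,250,415,285)),('top',ct,(240,275,290,320))):
    P=cloud(c); print(n,'table z',np.nanmedian(P[(280,430) if n=='scene' else (310,200)][2:]) )
    sub=P[v0:v1,u0:u1].reshape(-1,3)
    hs=cv2.cvtColor(c['img'],cv2.COLOR_RGB2HSV)[v0:v1,u0:u1].reshape(-1,3)
    m=(sub[:,2]>0.012)&(sub[:,2]<0.05)
    print(' n',m.sum(),'z pct',np.percentile(sub[m,2],[5,50,90,99]))
    mt=(sub[:,2]>0.018)&(sub[:,2]<0.05)
    r=cv2.minAreaRect((sub[mt,:2]*1000).astype(np.float32)); print(' rect mm',r, 'box',cv2.boxPoints(r).round(0).tolist())
# caddy
P=cloud(cs).reshape(-1,3)
img=cs['img']
k=(P[:,2]>0.19)&(P[:,2]<0.25)&(P[:,0]>0.3)&(P[:,0]<0.75)&(abs(P[:,1])<.5)
Q=P[k]; print('lid pts',len(Q),Q.min(0),Q.max(0))
top=Q[(Q[:,2]>0.202)]
r=cv2.minAreaRect((top[:,:2]*1000).astype(np.float32)); print(r,cv2.boxPoints(r).round(0).tolist())
for (u,v) in [(207,205),(267,205),(207,250),(267,250),(240,225),(310,195),(322,205),(312,248),(290,215)]:
    print((u,v),dp(cs,u,v))
E
python3 m.py
python3 - <<'E'
from h import *
c=cap('scene'); i=cv2.resize(c['img'][180:310,180:430],None,fx=3.2,fy=3.2,interpolation=cv2.INTER_CUBIC); cv2.imwrite('pics/z1.png',i[:,:,::-1])
E
```

```text
scene table z 0.0003662676017640587
 n 596 z pct [0.0154 0.0207 0.0239 0.0261]
 rect mm ((452.85052490234375, 170.89999389648438), (69.0716781616211, 107.4890365600586), 36.41068649291992) box [[393.0, 194.0], [457.0, 107.0], [513.0, 148.0], [449.0, 235.0]]
top table z -0.003045178283099359
 n 670 z pct [0.0161 0.0244 0.0295 0.034 ]
 rect mm ((451.3377685546875, 167.2174835205078), (65.89605712890625, 109.23516845703125), 41.46295166015625) box [[390.0, 186.0], [463.0, 104.0], [512.0, 148.0], [440.0, 230.0]]
lid pts 3892 [ 0.4484 -0.3067  0.19  ] [0.6694 0.015  0.25  ]
((554.104248046875, -145.08908081054688), (160.33261108398438, 297.6716613769531), 15.319231986999512) [[437.0, -23.0], [516.0, -310.0], [671.0, -267.0], [592.0, 20.0]]
(207, 205) [-0.8384 -0.9537 -0.7243]
(267, 205) [-0.8259 -0.5925 -0.6716]
(207, 250) [ 0.6677 -0.2613  0.1676]
(267, 250) [ 0.6136 -0.1261  0.1479]
(240, 225) [ 0.6089 -0.1926  0.2113]
(310, 195) [ 0.4606 -0.0492  0.226 ]
(322, 205) [ 0.5254 -0.0039  0.241 ]
(312, 248) [ 0.5233 -0.0316  0.102 ]
(290, 215) [ 0.5125 -0.091   0.1917]
```

View pics/z1.png

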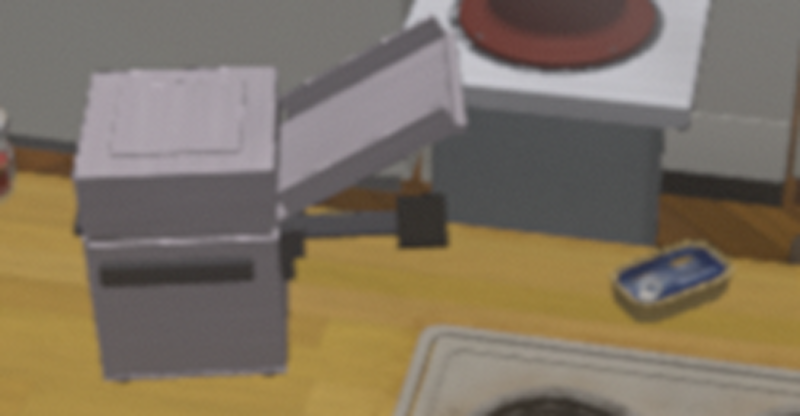

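```bash
cat > m2.py <<'E'
from h import *
np.set_printoptions(precision=4,suppress=True)
cs=cap('scene'); ct=cap('top')
for n,c,(u0,v0,u1,v1) in (('scene',cs,(365,250,415,285)),('top',ct,(240,275,290,320))):
    hs=cv2.cvtColor(c['img'],cv2.COLOR_RGB2HSV)
    m=((hs[...,0]>95)&(hs[...,0]<135)&(hs[...,1]>50)).astype(np.uint8); mm=np.zeros_like(m); mm[v0:v1,u0:u1]=m[v0:v1,u0:u1]
    mm=cv2.morphologyEx(mm,cv2.MORPH_CLOSE,np.ones((5,5)))
    k=max(cv2.findContours(mm,0,1)[0],key=cv2.contourArea)[:,0]
    G=np.array([onz(c,u,v,0.025)[:2]*1000 for u,v in k],np.float32)
    r=cv2.minAreaRect(G); print(n,'blue',r,cv2.boxPoints(r).round(0).tolist())
P=cloud(cs)
# tray plane
T=P[200:240,278:318].reshape(-1,3); T=T[(T[:,2]>.15)&(T[:,2]<.24)&(T[:,0]>.4)&(T[:,0]<.7)&(T[:,1]>-.16)]
for _ in range(6):
    A=np.c_[T[:,:2],np.ones(len(T))]; s=np.linalg.lstsq(A,T[:,2],rcond=None)[0]; e=T[:,2]-A@s; T=T[abs(e)<max(.004,1.5*e.std())]
print('tray',len(T),e.std(),s,'slope',np.degrees(np.arctan(np.hypot(*s[:2]))),'uphill dir',np.degrees(np.arctan2(s[1],s[0])))
for n,c in(('scene',cs),('top',ct)):
    Q=cloud(c).reshape(-1,3); 
    for lo,hi in((.200,.225),):
        L=Q[(Q[:,2]>lo)&(Q[:,2]<hi)&(Q[:,0]>.35)&(Q[:,0]<.72)&(Q[:,1]<-.1)&(Q[:,1]>-.38)]
        r=cv2.minAreaRect((L[:,:2]*1000).astype(np.float32)); print(n,'lid',len(L),np.median(L[:,2]),r,cv2.boxPoints(r).round(0).tolist())
# lever pad dark
i=cs['img'].max(-1); m=np.zeros((480,640),np.uint8); m[238:260,298:325]=(i[238:260,298:325]<75)
k=max(cv2.findContours(m,0,1)[0],key=cv2.contourArea)[:,0]
G=np.array([onz(cs,u,v,.105)[:2]*1000 for u,v in k],np.float32); r=cv2.minAreaRect(G); print('pad',r,cv2.boxPoints(r).round(0).tolist())
E
python3 m2.py
```

```text
scene blue ((456.4044494628906, 171.2923583984375), (42.63225555419922, 84.52631378173828), 42.340667724609375) [[412.0, 188.0], [469.0, 126.0], [501.0, 154.0], [444.0, 217.0]]
top blue ((450.6930847167969, 167.54310607910156), (46.99026107788086, 89.35894775390625), 40.88969802856445) [[404.0, 186.0], [462.0, 118.0], [498.0, 149.0], [439.0, 217.0]]
tray 804 0.0016944661703910875 [-0.1225  0.5578  0.3055] slope 29.73244574899337 uphill dir 102.38826462015368
scene lid 2200 0.21003816721294555 ((565.7801513671875, -185.8600311279297), (160.23526000976562, 213.05238342285156), 14.847085952758789) [[461.0, -103.0], [516.0, -309.0], [671.0, -268.0], [616.0, -62.0]]
top lid 2215 0.2137374340693825 ((573.1455078125, -220.3336639404297), (162.0699462890625, 156.76246643066406), 14.954891204833984) [[475.0, -166.0], [515.0, -317.0], [672.0, -275.0], [631.0, -124.0]]
pad ((525.5963134765625, -39.31627655029297), (76.71064758300781, 53.33164596557617), 7.5587944984436035) [[484.0, -18.0], [491.0, -71.0], [567.0, -61.0], [560.0, -8.0]]
```

```bash
cat > m3.py <<'E'
from h import *
np.set_printoptions(precision=1,suppress=True)
cs=cap('scene'); ct=cap('top')
def z(u,v,h): return onz(cs,180+u/3.2,180+v/3.2,h)*1000
C=[z(94,70,.212),z(276,67,.212),z(276,172,.212),z(77,177,.212)]
for c in C: print('lid corner',c)
def ang(a,b): return np.degrees(np.arctan2((b-a)[1],(b-a)[0])),np.linalg.norm((b-a)[:2])
print([ang(C[i],C[(i+1)%4]) for i in range(4)], 'centre',sum(C)/4)
# bin lower front corners on worktop
a=z(106,377,0);b=z(287,372,0); print('bottom',a,b,ang(a,b))
# lid points by depth: edges
i=cv2.resize(ct['img'][160:330,340:470],None,fx=4,fy=4,interpolation=cv2.INTER_CUBIC); cv2.imwrite('pics/z2.png',i[:550,:,::-1])
# tray lip line: highest points of tray in scene
P=cloud(cs); 
L=P[185:230,300:335].reshape(-1,3); L=L[(L[:,2]>.22)&(L[:,2]<.262)&(L[:,0]>.4)&(L[:,0]<.65)]
r=cv2.minAreaRect((L[:,:2]*1000).astype(np.float32)); print('lip',len(L),r,cv2.boxPoints(r).round(0).tolist(),L[:,2].max())
for v in range(190,222,3):
    row=[(u,*(P[v,u]*1000)) for u in range(300,332) if P[v,u][2]>.15]
    print(v,np.array(row[-3:]).round(0).tolist())
E
python3 m3.py
```

```text
lid corner [ 523.3 -304.7  212. ]
lid corner [ 489.7 -160.1  212. ]
lid corner [ 632.9 -118.5  212. ]
lid corner [ 668.6 -262.8  212. ]
[(np.float64(103.09241457854432), np.float64(148.39947499756815)), (np.float64(16.19916804050006), np.float64(149.15368107573929)), (np.float64(-76.12379746968608), np.float64(148.6174495867387)), (np.float64(-163.9198214421064), np.float64(151.17293515615313))] centre [ 578.6 -211.5  212. ]
bottom [ 655.4 -270.2    0. ] [ 619.8 -126.     0. ] (np.float64(103.8580310226039), np.float64(148.56479310076074))
lip 683 ((522.7178955078125, -29.673736572265625), (154.36917114257812, 61.39216232299805), 13.4482421875) [[441.0, -18.0], [455.0, -77.0], [605.0, -42.0], [591.0, 18.0]] 0.2574082988648523
190 [[320.0, 452.0, -24.0, 239.0], [321.0, 453.0, -21.0, 240.0], [322.0, 441.0, -21.0, 233.0]]
193 [[320.0, 468.0, -21.0, 240.0], [321.0, 468.0, -18.0, 240.0], [322.0, 463.0, -17.0, 237.0]]
196 [[320.0, 483.0, -18.0, 240.0], [321.0, 480.0, -16.0, 239.0], [322.0, 484.0, -12.0, 242.0]]
199 [[321.0, 496.0, -13.0, 239.0], [322.0, 499.0, -9.0, 242.0], [323.0, 492.0, -8.0, 238.0]]
202 [[321.0, 505.0, -11.0, 237.0], [322.0, 518.0, -5.0, 245.0], [323.0, 509.0, -5.0, 240.0]]
205 [[321.0, 524.0, -7.0, 240.0], [322.0, 524.0, -4.0, 240.0], [323.0, 526.0, -1.0, 242.0]]
208 [[322.0, 538.0, -1.0, 240.0], [323.0, 540.0, 2.0, 242.0], [324.0, 532.0, 3.0, 237.0]]
211 [[322.0, 546.0, 0.0, 237.0], [323.0, 551.0, 4.0, 240.0], [324.0, 547.0, 6.0, 238.0]]
214 [[323.0, 561.0, 6.0, 239.0], [324.0, 558.0, 8.0, 237.0], [325.0, 556.0, 10.0, 236.0]]
217 [[323.0, 577.0, 9.0, 241.0], [324.0, 575.0, 11.0, 239.0], [325.0, 572.0, 13.0, 238.0]]
220 [[323.0, 582.0, 10.0, 235.0], [324.0, 585.0, 13.0, 238.0], [325.0, 580.0, 15.0, 235.0]]
```

View pics/z2.png

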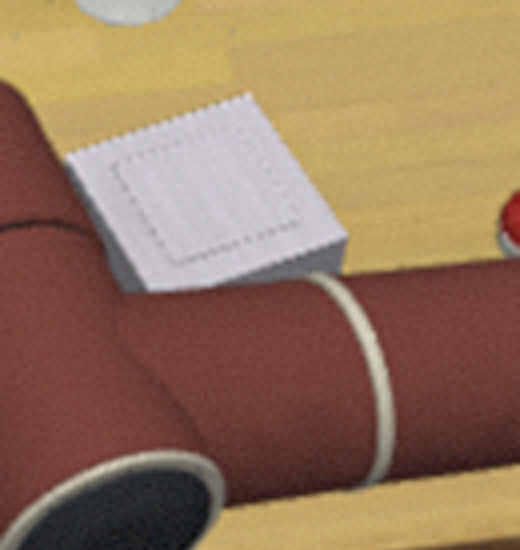

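```bash
cat > m4.py <<'E'
from h import *
np.set_printoptions(precision=4,suppress=True)
cs=cap('scene'); P=cloud(cs)
def fit(v0,v1,u0,u1,name):
    T=P[v0:v1,u0:u1].reshape(-1,3); T=T[~np.isnan(T[:,0])]
    for _ in range(5):
        c=T.mean(0); n=np.linalg.svd(T-c)[2][2]; e=(T-c)@n; k=abs(e)<max(.003,2*e.std()); T=T[k]
    print(name,len(T),e.std(),'c',c,'n',n,'az',np.degrees(np.arctan2(n[1],n[0])))
    return c,n
fit(255,262,215,262,'slit'); fit(272,292,218,262,'bin face'); fit(238,249,210,262,'lid side face'); fit(206,230,215,260,'lid top')
yaw=np.radians(-76.2); X=np.array([np.cos(yaw),np.sin(yaw)]);Y=np.array([-X[1],X[0]]);O=np.array([.575,-.1969])
for (u,v) in [(240,280),(240,243),(225,243),(255,285),(308,204),(312,245),(300,222),(312,252)]:
    p=P[v,u]; print((u,v),p,'caddy',(p[:2]-O)@X,(p[:2]-O)@Y)
# y-extent of tray pts vs x in caddy
q=P[180:245,275:335].reshape(-1,3); q=q[(q[:,2]>.14)&(q[:,2]<.27)&(q[:,0]>.3)&(q[:,0]<.75)]
cx=(q[:,:2]-O)@X; cy=(q[:,:2]-O)@Y
for a in range(-210,-60,20):
    k=(cx*1000>a)&(cx*1000<a+20); print(a,k.sum(),np.percentile(cy[k],[0,2,50,98,100])*1000, np.median(q[k,2]))
k=(q[:,2]>.2); print('lip x', np.percentile(cx[k],[0,1,2,5])*1000)
pad=P[238:260,298:325].reshape(-1,3); pad=pad[(pad[:,2]>.095)&(pad[:,2]<.115)]
print('pad',len(pad),np.percentile((pad[:,:2]-O)@X,[2,98]),np.percentile((pad[:,:2]-O)@Y,[2,98]))
E
python3 m4.py
```

```text
slit 328 0.0049693723108689344 c [ 0.6421 -0.1938  0.1339] n [-0.5808 -0.1175  0.8055] az -168.5627032226589
bin face 767 0.0018552822039526438 c [ 0.6441 -0.1957  0.0594] n [-0.9658 -0.2591  0.0057] az -164.98275035784914
lid side face 486 0.0016666640186888335 c [ 0.6439 -0.1952  0.1811] n [-0.9642 -0.2597  0.054 ] az -164.92412427487906
lid top 948 0.001421222550853479 c [ 0.5784 -0.2105  0.2113] n [-0.0001 -0.0061 -1.    ] az -90.542930025255
(240, 280) [ 0.6472 -0.1928  0.0671] caddy 0.013274641193712057 0.07111658392901322
(240, 243) [ 0.6375 -0.186   0.178 ] caddy 0.004372969299633423 0.06332756280480788
(225, 243) [ 0.648  -0.2207  0.1805] caddy 0.04053912644152005 0.06523276367555562
(255, 285) [ 0.6323 -0.1593  0.0436] caddy -0.02285887431926469 0.06458176442192218
(308, 204) [ 0.4927 -0.0474  0.2184] caddy -0.16482879257145983 -0.044254527335762246
(312, 245) [ 0.5133 -0.0338  0.1043] caddy -0.17309316421423007 -0.020974800598110743
(300, 222) [ 0.5938 -0.0441  0.23  ] caddy -0.1438875913974572 0.054744780532025715
(312, 252) [ 0.5444 -0.027   0.1051] caddy -0.172334692272
[... 739 characters left out ...]
                                                 ~~~~~~~~~~~~~^^^^^^^^^^^^^^^^^^^^^^^
    return _quantile_unchecked(
        a, q, axis, out, overwrite_input, method, keepdims, weights)
    return _ureduce(a,
                    func=_quantile_ureduce_func,
    ...<5 lines>...
                    overwrite_input=overwrite_input,
                    method=method)
    r = func(a, **kwargs)
    result = _quantile(arr,
                       quantiles=q,
    ...<2 lines>...
                       out=out,
                       weights=wgt)
    slices_having_nans = np.isnan(arr[-1, ...])
                                  ~~~^^^^^^^^^
IndexError: index -1 is out of bounds for axis 0 with size 0
```

Emit:
{"name": "play_rows", "arguments": {"series": "0 0 -0.015 -10.6 1;0 0 -0.015 -10.6 1;0 0 -0.015 -10.6 1;0 0 -0.015 -10.6 1;0 0 -0.015 -10.6 1;0 0 -0.015 -10.6 1;0 0 -0.015 -10.6 1;0 0 -0.015 -10.6 1;0 0 -0.015 -10.6 1;0 0 -0.015 -10.6 1"}}

```text
t: 1.75
ee_pos: [0.2048, -0.5905, 0.36]
tcp_rot: [0.0, 0.458, 0.889, -0.0]
contact_force: [0.2, 0.2, -0.4]
width: 0.0857
```

Emit:
{"name": "play_rows", "arguments": {"series": "0 0 0 -5 1;0.032 0.0524 0 0 1;0.032 0.0524 0 0 1;0.032 0.0524 0 0 1;0.032 0.0524 0 0 1;0.032 0.0524 0 0 1;0.032 0.0524 0 0 1;0.032 0.0524 0 0 1;0.032 0.0524 0 0 1;0.032 0.0524 0 0 1"}}

```text
t: 3.0
ee_pos: [0.3799, -0.0645, 0.3599]
tcp_rot: [0.001, 0.422, 0.907, 0.0]
contact_force: [0.2, -0.3, 0.3]
width: 0.0851
```

Run:
```python
from h import *
np.set_printoptions(precision=4,suppress=True)
o=ctrl.get_obs(); print(np.array(o['joint_positions']),np.array(o['ee_pos']),rot(o['tcp_rot']))
t=np.array([.452,.169,.2]); print('to tin in tool axes',rot(o['tcp_rot']).T@(t-o['ee_pos']))
```

```text
[-0.3618 -0.5865  1.8912  0.      1.8351 -1.0616] [ 0.3799 -0.0645  0.3599] [[-0.6441  0.765   0.0017]
 [ 0.765   0.6441 -0.0006]
 [-0.0016  0.0009 -1.    ]]
to tin in tool axes [0.1324 0.2054 0.1599]
```

Emit:
{"name": "play_rows", "arguments": {"series": "0.033 0.0514 0 0 1;0.033 0.0514 0 0 1;0.033 0.0514 0 0 1;0.033 0.0514 0 0 1;0 0 0.05 0 1;0 0 0.05 0 1;0 0 0.05 0 1;0 0 0.05 0 1;0 0 0 0 1"}}

```text
t: 4.12
ee_pos: [0.4486, 0.1664, 0.155]
tcp_rot: [-0.004, 0.422, 0.907, -0.003]
contact_force: [-0.2, -0.3, 0.1]
width: 0.0852
```

```bash
cat > look.py <<'E'
from h import *
import sys
a=sys.argv
n,fn,u0,v0,u1,v1=a[1],a[2],*map(int,a[3:7])
c=cap(n); i=c['img'][v0:v1,u0:u1]; s=min(800/i.shape[1],600/i.shape[0]); i=cv2.resize(i,None,fx=s,fy=s,interpolation=cv2.INTER_CUBIC); cv2.imwrite('pics/'+fn,i[:,:,::-1]); print('scale',s)
E
python3 look.py scene s2.png 330 190 490 310; python3 look.py top t2.png 180 200 420 380
```

```text
scale 5.0
scale 3.3333333333333335
```

View pics/s2.png

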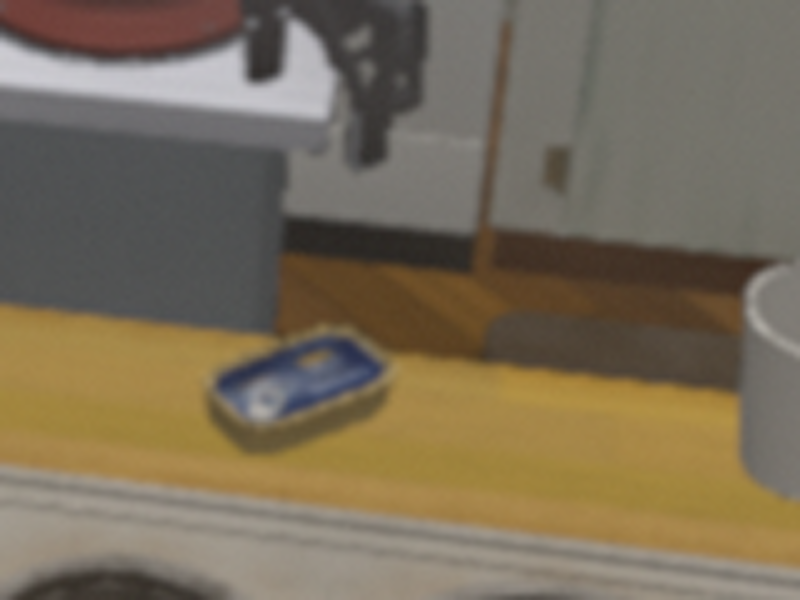

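View pics/t2.png

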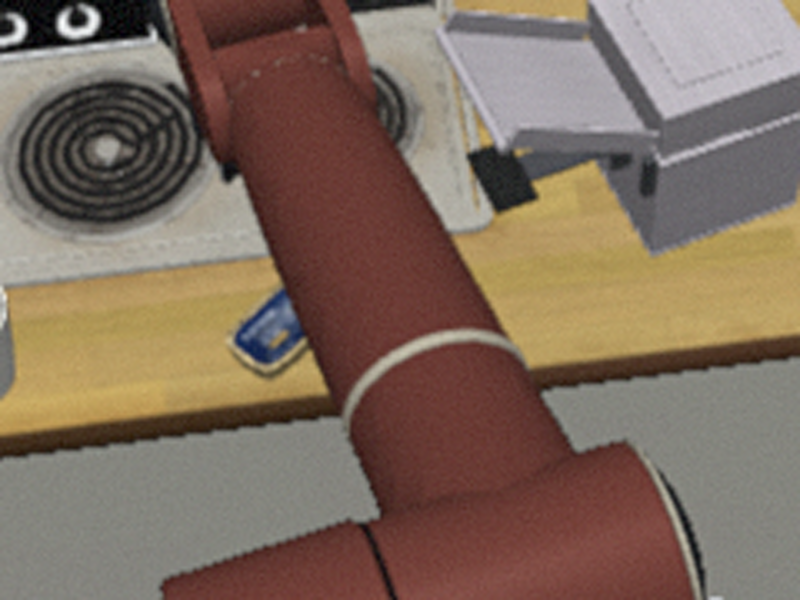

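```bash
cat > st.py <<'E'
from h import *
np.set_printoptions(precision=4,suppress=True)
o=ctrl.get_obs(); print(o['t'],np.array(o['joint_positions']),np.array(o['ee_pos']),np.array(o['tcp_rot']),np.array(o['contact_force']),o['width'])
E
python3 st.py
```

```text
4.225 [ 0.1995 -0.2658  1.9889  0.      1.4171 -0.5008] [0.4526 0.1672 0.161 ] [0.0006 0.4217 0.9067 0.0004] [ 0.3909 -0.014   0.624 ] 0.08538703806369023
```

Emit:
{"name": "play_rows", "arguments": {"series": "0 0.001 0.05 0 1;0 0 0.05 0 1;0 0 0.04 0 1;0 0 0.018 0 1;0 0 0 0 1;0 0 0 0 0;0 0 0 0 0;0 0 0 0 0;0 0 0 0 0;0 0 0 0 0"}}

```text
t: 5.48
ee_pos: [0.4543, 0.1678, 0.0037]
tcp_rot: [0.001, 0.422, 0.907, 0.001]
contact_force: [-0.9, -0.7, 8.8]
width: 0.0001
```

```bash
python3 st.py; python3 look.py scene s3.png 330 190 490 310
```

```text
5.475 [ 0.2004 -0.0581  2.0931 -0.0007  1.1037 -0.4998] [0.4543 0.1678 0.0037] [0.0014 0.4215 0.9068 0.0006] [-0.9499 -0.7147  8.8161] 0.00012015931398281251
scale 5.0
```

View pics/s3.png

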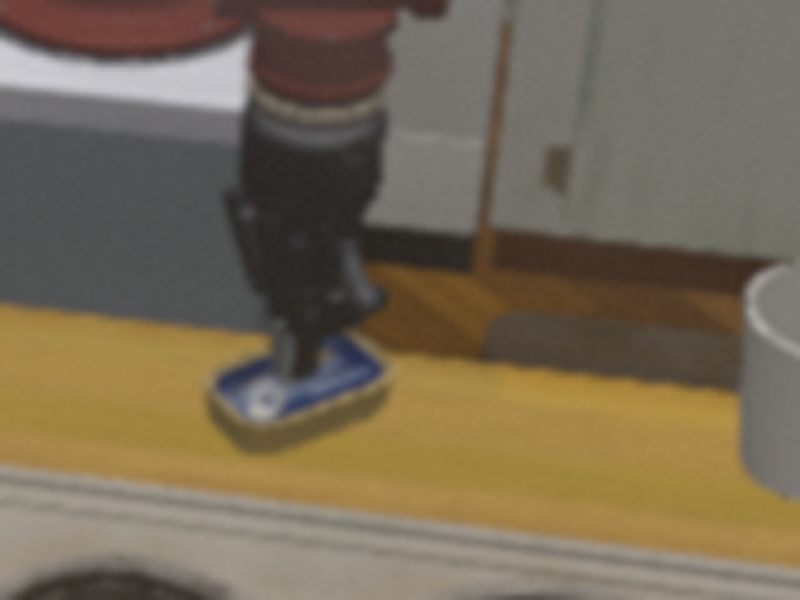

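Run:
```python
from h import *
np.set_printoptions(precision=3,suppress=True,linewidth=200)
c=cap('scene'); P=cloud(c)
for v in range(250,282,2):
    print(v,' '.join('(%d %d %d)'%tuple((P[v,u]*1000).round()) if P[v,u,0]==P[v,u,0] else 'nan' for u in range(378,406,3)))
print(proj(c,ctrl.get_obs()['ee_pos']), proj(c,[.4543,.1678,.026]))
```

```text
250 (111 109 -187) (107 119 -189) (460 153 76) (468 162 84) (471 170 87) (453 177 74) (499 187 110) (506 195 116) (500 202 113) (497 210 112)
252 (114 109 -194) (108 119 -197) (457 153 68) (465 162 75) (471 170 80) (463 178 75) (495 187 101) (508 195 111) (505 203 111) (490 210 100)
254 (107 109 -208) (102 119 -210) (-42 120 -318) (471 163 72) (468 171 71) (487 179 87) (496 188 95) (502 196 101) (484 203 88) (-857 181 -917)
256 (114 110 -211) (100 120 -220) (-52 120 -335) (467 163 63) (470 171 66) (489 180 82) (495 188 88) (474 195 73) (402 201 19) (-842 182 -920)
258 (399 134 -1) (398 142 0) (427 153 24) (467 163 56) (470 172 59) (489 180 75) (416 185 21) (412 193 19) (412 202 20) (-833 184 -927)
260 (406 135 -2) (435 145 21) (453 155 37) (469 164 51) (475 172 57) (461 180 47) (430 186 24) (422 194 19) (423 203 22) (418 211 19)
262 (446 138 22) (445 146 22) (455 155 32) (470 164 44) (469 172 45) (464 180 42) (433 187 20) (436 195 24) (429 203 19) (427 212 19)
264 (454 139 22) (449 147 18) (456 156 26) (461 164 31) (469 173 38) (467 181 38) (440 188 18) (440 196 20) (447 204 26) (441
[... 487 characters left out ...]
 23) (476 191 19) (465 199 11) (460 207 8) (446 215 -1)
274 (499 145 23) (494 152 20) (497 161 23) (498 169 26) (489 176 19) (479 184 13) (472 192 9) (463 199 3) (453 207 -5) (454 215 -2)
276 (496 145 13) (499 153 17) (497 161 16) (490 169 13) (487 176 11) (481 184 7) (472 192 2) (461 200 -6) (464 208 -2) (460 216 -5)
278 (491 145 2) (494 153 6) (496 161 9) (487 169 3) (487 177 4) (474 184 -5) (472 193 -5) (478 201 1) (474 209 -1) (476 217 2)
280 (498 146 1) (496 154 1) (494 162 1) (490 169 -2) (490 178 0) (487 186 -1) (487 194 0) (481 202 -3) (482 210 -2) (480 218 -2)
(np.float64(387.92992834155973), np.float64(270.314479427437)) (np.float64(388.441743332044), np.float64(264.0088369514997))
```

The fingers shut to 0 at the tin's middle. Their tips look sunk into its top at about (388,265), and the tin hasn't moved, so there's no grip. I'll lift, reopen, check the straddle and close in small steps.

Emit:
{"name": "play_rows", "arguments": {"series": "0 0 -0.03 0 0;0 0 -0.03 0 0;0 0 0 0 1;0 0 0 0 1;0 0 0 0 1;0 0 0 0 1;0 0 0 0 1"}}

```text
t: 6.45
ee_pos: [0.4523, 0.1676, 0.0609]
tcp_rot: [-0.0, 0.422, 0.907, -0.0]
contact_force: [-0.2, -0.5, -0.3]
width: 0.085
```

```bash
python3 st.py; python3 look.py scene s4.png 330 190 490 310
```

```text
6.45 [ 0.2005 -0.1508  2.0686  0.      1.225  -0.4998] [0.4523 0.1676 0.0609] [-0.0005  0.4216  0.9068 -0.0003] [-0.2215 -0.5481 -0.2632] 0.08498549090216788
scale 5.0
```

View pics/s4.png

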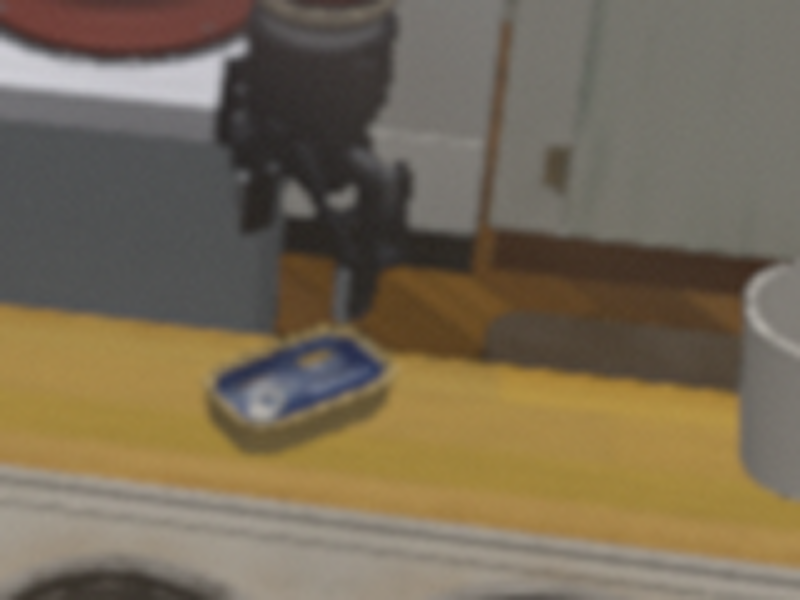

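Run:
```python
from h import *
c=cap('scene'); P=cloud(c)
for s in (1,-1):
  for z in (.061,.074,.087): print(s,z,proj(c,[.4523+s*.76*.0475,.1676+s*.65*.0475,z]))
for v,u in ((248,400),(250,401),(252,401),(253,401),(254,401),(222,381),(224,381),(225,382)): print(v,u,(P[v,u]*1000).round())
```

```text
1 0.061 (np.float64(399.449747221384), np.float64(262.89613438880616))
1 0.074 (np.float64(399.823911981858), np.float64(259.03401690538385))
1 0.087 (np.float64(400.20183413757104), np.float64(255.13311570051633))
-1 0.061 (np.float64(379.55765074798177), np.float64(244.4148987301416))
-1 0.074 (np.float64(379.8204439133158), np.float64(240.63302044175927))
-1 0.087 (np.float64(380.08576035307215), np.float64(236.8148295014046))
248 400 [499. 197. 118.]
250 401 [496. 199. 109.]
252 401 [497. 200. 104.]
253 401 [494. 200.  98.]
254 401 [-855.  159. -919.]
222 381 [434. 138. 148.]
224 381 [423. 137. 134.]
225 382 [414. 139. 125.]
```

Emit:
{"name": "play_rows", "arguments": {"series": "0 0 0.03 0 1;0 0 0.025 0 1;0 0 0.01 0 1;0 0 0 0 1;0 0 0 0 1"}}

```text
t: 7.18
ee_pos: [0.4537, 0.168, -0.0024]
tcp_rot: [0.001, 0.422, 0.907, 0.001]
contact_force: [1.0, 0.1, -0.2]
width: 0.0855
```

```bash
python3 st.py; python3 look.py scene s5.png 350 220 430 280
```

```text
7.175 [ 0.2006 -0.048   2.0957  0.      1.0919 -0.4998] [ 0.4537  0.168  -0.0024] [0.0008 0.4216 0.9068 0.0006] [ 0.9954  0.0945 -0.1728] 0.08549771806046896
scale 10.0
```

View pics/s5.png

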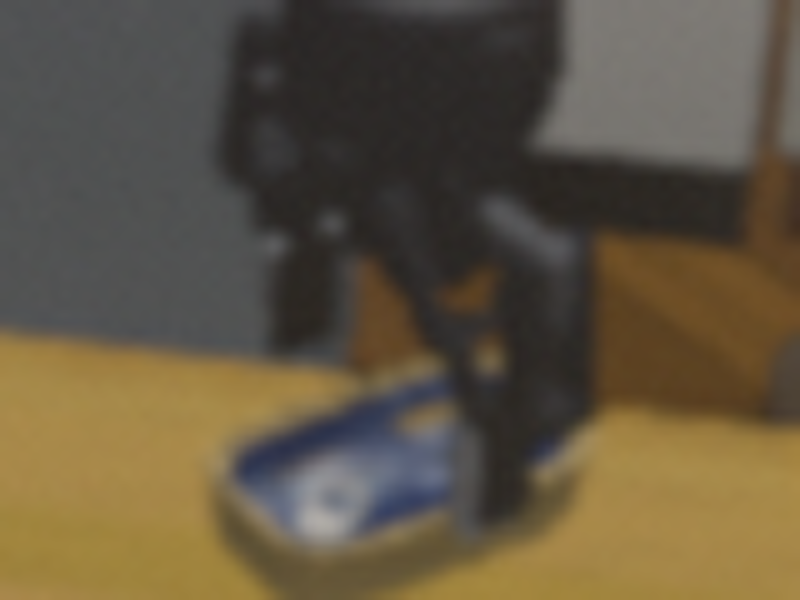

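Emit:
{"name": "play_rows", "arguments": {"series": "0 0 0.008 0 1;0 0 0.006 0 1;0 0 0 0 1;0 0 0 0 1"}}

```text
t: 7.72
ee_pos: [0.4526, 0.1677, -0.0176]
tcp_rot: [-0.0, 0.422, 0.907, -0.0]
contact_force: [0.1, 0.4, 0.7]
width: 0.0858
```

```bash
python3 st.py; python3 look.py scene s6.png 350 220 430 280
```

```text
7.725 [ 0.2005 -0.0213  2.1007  0.      1.0624 -0.4998] [ 0.4526  0.1677 -0.0176] [-0.0001  0.4216  0.9068 -0.0001] [0.097  0.4332 0.7189] 0.08576964585693318
scale 10.0
```

View pics/s6.png

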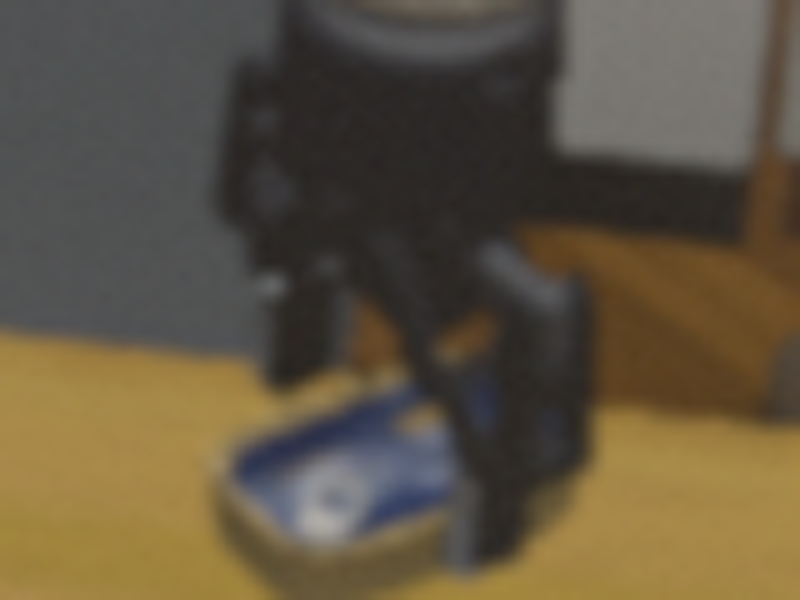

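Emit:
{"name": "play_rows", "arguments": {"series": "0 0 0 0 0;0 0 0 0 0;0 0 0 0 0;0 0 0 0 0;0 0 0 0 0"}}

```text
t: 8.4
ee_pos: [0.4534, 0.1679, -0.0166]
tcp_rot: [0.001, 0.422, 0.907, 0.0]
contact_force: [0.1, -0.1, 6.3]
width: 0.0582
```

```bash
python3 st.py; python3 look.py scene s7.png 350 220 430 280
```

```text
8.4 [ 0.2006 -0.0222  2.0996  0.      1.0628 -0.4998] [ 0.4534  0.1679 -0.0166] [0.0005 0.4216 0.9068 0.0004] [ 0.1454 -0.1419  6.2651] 0.058168694208050334
scale 10.0
```

View pics/s7.png

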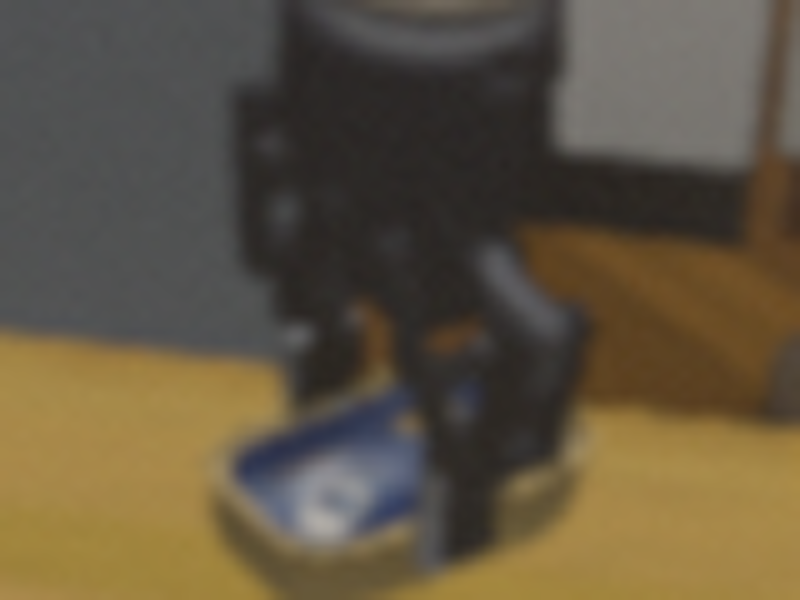

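The tin is gripped at 58 mm. The fingertips sit about 17 mm higher than the reported TCP z, which I'll allow for. Lifting and turning so the jaws line up with the tray's slope.

Emit:
{"name": "play_rows", "arguments": {"series": "0 0 -0.02 0 0;0 0 -0.04 0 0;0 0 -0.04 -10.7 0;0 0 -0.04 -10.7 0;0 0 -0.04 -10.7 0;0 0 -0.04 -10.7 0;0 0 -0.04 -10.7 0;0 0 -0.04 -10.7 0;0 0 0 -0.7 0;0 0 0 0 0"}}

```text
t: 9.7
ee_pos: [0.452, 0.1676, 0.2807]
tcp_rot: [-0.001, -0.13, 0.992, -0.0]
contact_force: [0.3, -0.3, -1.3]
width: 0.0578
```

```bash
python3 st.py; python3 look.py scene s8.png 240 100 440 250; python3 look.py top t8.png 180 200 420 380
python3 - <<'E'
from h import *
np.set_printoptions(precision=4,suppress=True)
c=cap('top'); P=cloud(c)
# tray from top view
yaw=np.radians(-75); X=np.array([np.cos(yaw),np.sin(yaw)]);Y=np.array([-X[1],X[0]]);O=np.array([.5688,-.2006])
q=P[195:270,305:385].reshape(-1,3); q=q[(q[:,2]>.14)&(q[:,2]<.27)&(q[:,0]>.3)&(q[:,0]<.75)]
cx=(q[:,:2]-O)@X*1000; cy=(q[:,:2]-O)@Y*1000
for a in range(-220,-60,10):
    k=(cx>a)&(cx<a+10)
    if k.sum()>5: print(a,k.sum(),np.percentile(cy[k],[1,5,50,95,99]),'z',np.median(q[k&(abs(cy)<45),2])*1000, 'exp',152+(-50-(a+5))*.577)
E
```

```text
9.7 [ 0.2005 -0.328   1.84   -0.      1.632  -1.631 ] [0.452  0.1676 0.2807] [-0.0012 -0.13    0.9915 -0.0001] [ 0.3336 -0.2599 -1.318 ] 0.05776152035925086
scale 4.0
scale 3.3333333333333335
-210 48 [-72.2193 -67.7407   2.1689  59.6253  62.7389] z 242.42143668058637 exp 241.435
-200 136 [-74.7528 -68.9722 -10.3492  60.085   65.306 ] z 241.4684608556268 exp 235.665
-190 143 [-73.5515 -71.6457  -1.3708  64.0112  66.1275] z 235.54648966543513 exp 229.89499999999998
-180 144 [-74.9805 -72.7742   3.4108  64.2412  66.4668] z 229.0645872307968 exp 224.125
-170 127 [-73.7138 -72.3048   6.9286  64.118   66.2224] z 223.83618063526856 exp 218.355
-160 135 [-72.6775 -71.5816   6.6149  65.8212  68.2256] z 217.66897822373 exp 212.58499999999998
-150 125 [-73.9785 -71.0805   8.0642  64.0668  67.5648] z 211.55871790526803 exp 206.815
-140 132 [-74.7027 -72.4339   3.4858  63.3237  66.6787] z 206.4437006958022 exp 201.045
-130 124 [-73.2252 -72.8654   5.115   63.2781  65.9738] z 200.63401478121267 exp 195.275
-120 131 [-71.9014 -71.2388   6.0386  65.6325  66.7091] z 195.06294105890464 exp 189.505
-110 119 [-74.5405 -73.0081   8.0375  64.7858  69.0295] z 188.67554751025662 exp 183.735
-100 124 [-74.5877 -72.8169   8.2995  63.7041  65.8144] z 183.17635123006758 exp 177.965
-90 123 [-74.2409 -72.8918  -2.7507  65.3523  67.2714] z 177.79586870694163 exp 172.195
-80 125 [-73.5489 -71.8506   8.8656  66.3167  67.5979] z 172.39988753362056 exp 166.425
-70 121 [-74.9977 -72.4932  -1.7976  64.5763  65.9092] z 165.34381422065314 exp 160.655
```

View pics/s8.png

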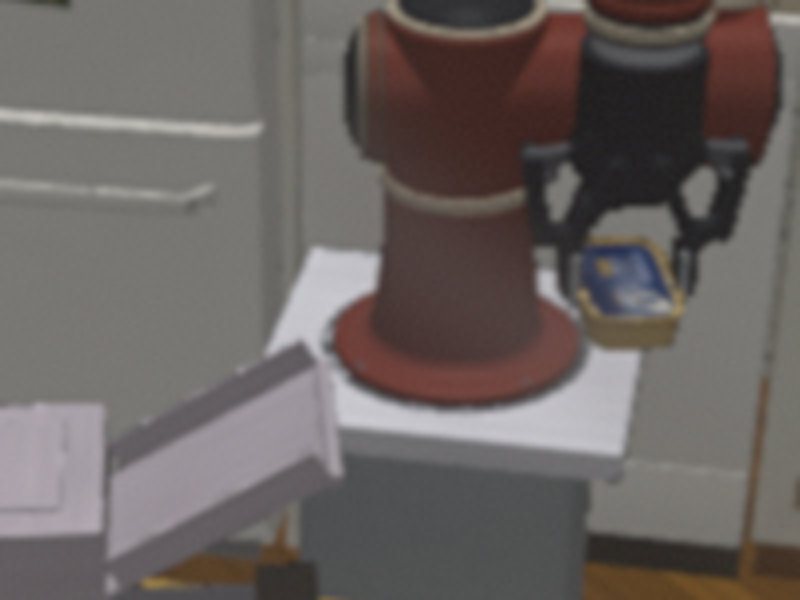

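View pics/t8.png

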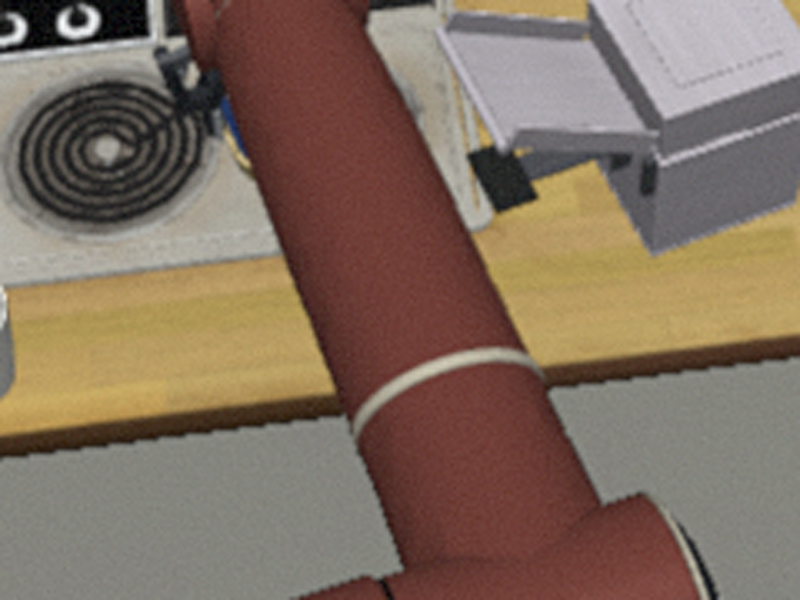

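Emit:
{"name": "play_rows", "arguments": {"series": "-0.004 -0.05 0 0 0;-0.004 -0.05 0 0 0;-0.004 -0.05 0 0 0;-0.004 -0.05 0 0 0;0 -0.048 0 0 0;0 0 0 0 0;0 0 0.02 0 0;0 0 0.02 0 0;0 0 0 0 0;0 0 0 0 0"}}

```text
t: 11.1
ee_pos: [0.5323, -0.067, 0.2423]
tcp_rot: [-0.0, -0.131, 0.991, 0.0]
contact_force: [0.2, -0.2, -0.9]
width: 0.0584
```

```bash
python3 st.py; python3 look.py scene s9.png 220 130 360 235; python3 look.py top t9.png 280 160 440 280
```

```text
11.1 [-0.2639 -0.1776  1.7786 -0.      1.5409 -2.098 ] [ 0.5323 -0.067   0.2423] [-0.0001 -0.1313  0.9913  0.0001] [ 0.2266 -0.1783 -0.9463] 0.05839373379061966
scale 5.714285714285714
scale 5.0
```

View pics/s9.png

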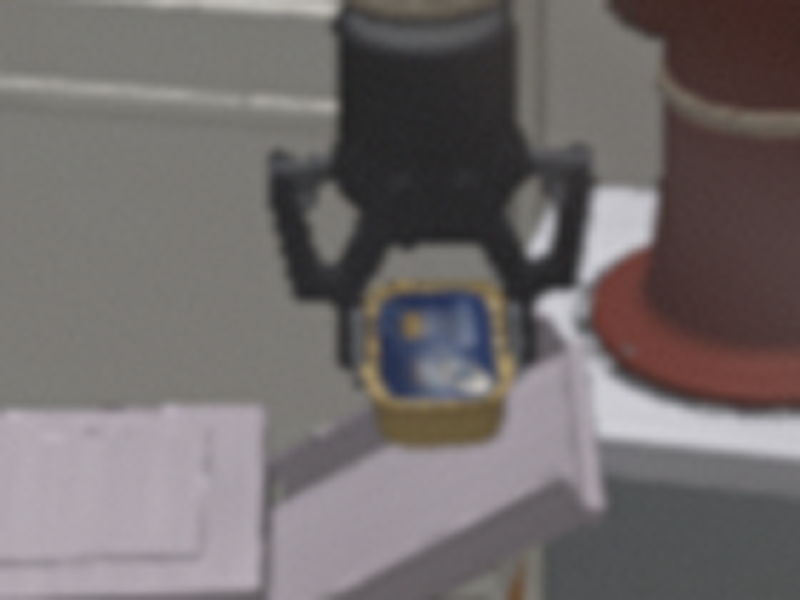

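View pics/t9.png

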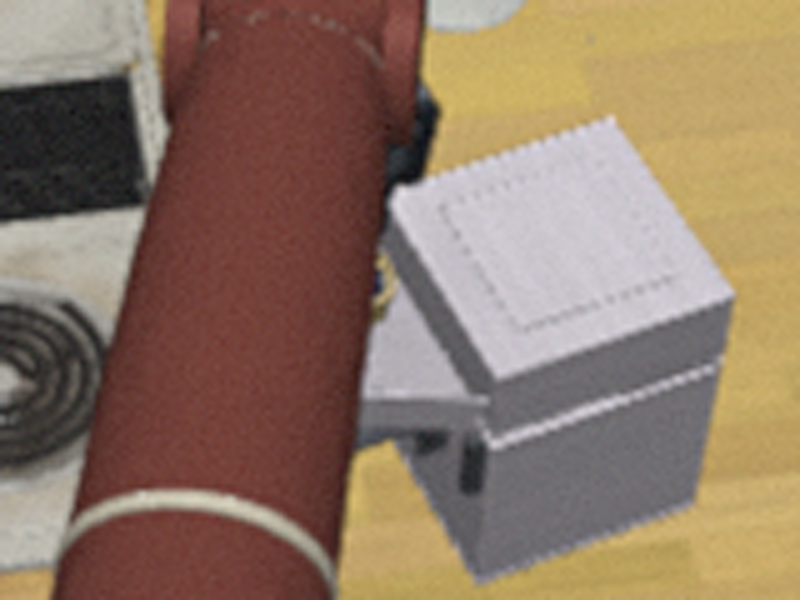

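Emit:
{"name": "play_rows", "arguments": {"series": "0 0 0.01 0 0;0 0 0.008 0 0;0 0 0 0 0;0 0 0.003 0 0;0 0 0 0 0"}}

```text
t: 11.82
ee_pos: [0.5324, -0.0677, 0.2214]
tcp_rot: [-0.0, -0.131, 0.991, 0.0]
contact_force: [-1.1, 0.4, -1.3]
width: 0.0582
```

```bash
python3 st.py; python3 look.py scene s10.png 220 130 360 235
```

```text
11.825 [-0.2651 -0.1665  1.8035  0.      1.5048 -2.0981] [ 0.5324 -0.0677  0.2214] [-0.0001 -0.1307  0.9914  0.    ] [-1.0726  0.3504 -1.3464] 0.0582139478212566
scale 5.714285714285714
```

View pics/s10.png

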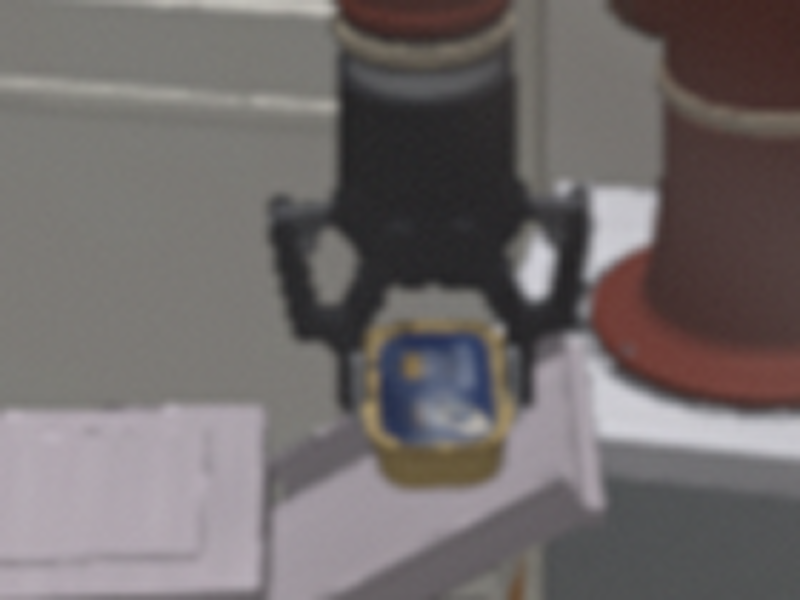

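Emit:
{"name": "play_rows", "arguments": {"series": "0 0 0.002 0 0;0 0 0.002 0 0;0 0 0.002 0 0;0 0 0 0 0"}}

```text
t: 12.38
ee_pos: [0.5323, -0.0676, 0.2152]
tcp_rot: [-0.0, -0.131, 0.991, 0.0]
contact_force: [-0.5, 0.1, -0.8]
width: 0.0584
```

Emit:
{"name": "play_rows", "arguments": {"series": "0 0 0.002 0 0;0 0 0.002 0 0;0 0 0 0 0"}}

```text
t: 12.75
ee_pos: [0.5323, -0.0676, 0.2112]
tcp_rot: [-0.0, -0.131, 0.991, 0.0]
contact_force: [-0.6, 0.9, -0.8]
width: 0.0581
```

Emit:
{"name": "play_rows", "arguments": {"series": "0 0 0.002 0 0;0 0 0 0 0;0 0 0.002 0 0;0 0 0 0 0"}}

```text
t: 13.25
ee_pos: [0.5323, -0.0676, 0.2073]
tcp_rot: [-0.0, -0.131, 0.991, 0.0]
contact_force: [-0.5, 0.3, -1.9]
width: 0.0582
```

```bash
python3 st.py; python3 look.py scene s11.png 220 130 360 235
```

```text
13.25 [-0.2651 -0.1582  1.8197  0.      1.4806 -2.0981] [ 0.5323 -0.0676  0.2073] [-0.0002 -0.1307  0.9914  0.0001] [-0.4628  0.2829 -1.9156] 0.05818140006082041
scale 5.714285714285714
```

View pics/s11.png

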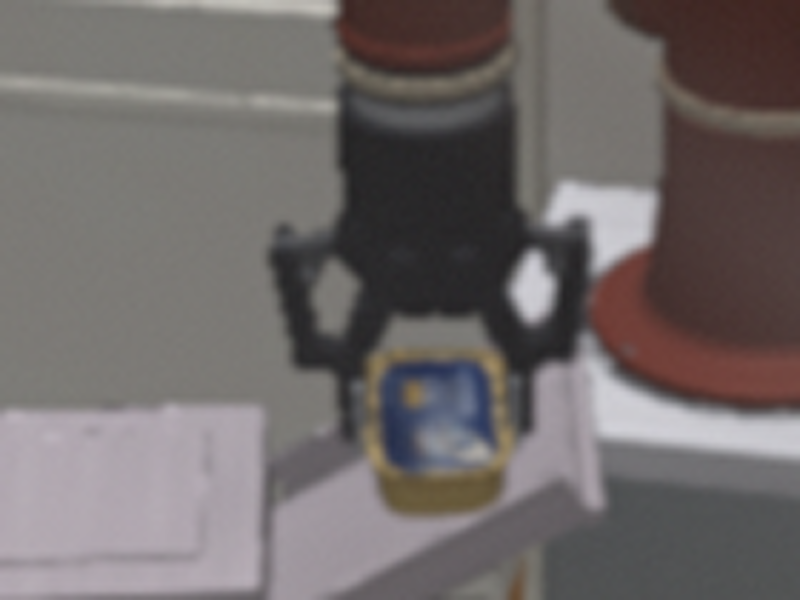

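Emit:
{"name": "play_rows", "arguments": {"series": "0 0 0.003 0 0;0 0 0 0 0;0 0 0 0 0"}}

```text
t: 13.68
ee_pos: [0.5324, -0.0676, 0.2044]
tcp_rot: [-0.0, -0.131, 0.991, 0.0]
contact_force: [0.2, 0.1, -0.8]
width: 0.0584
```

Emit:
{"name": "play_rows", "arguments": {"series": "0 0 0.003 0 0;0 0 0 0 0;0 0 0 0 0"}}

```text
t: 14.05
ee_pos: [0.5327, -0.0678, 0.2018]
tcp_rot: [0.0, -0.131, 0.991, -0.0]
contact_force: [1.1, -1.7, -0.4]
width: 0.0581
```

Emit:
{"name": "play_rows", "arguments": {"series": "0 0 0.002 0 0;0 0 0 0 0;0 0 0 0 0"}}

```text
t: 14.42
ee_pos: [0.5333, -0.0684, 0.2013]
tcp_rot: [0.001, -0.131, 0.991, -0.001]
contact_force: [-0.4, -2.2, 4.7]
width: 0.0584
```

Emit:
{"name": "play_rows", "arguments": {"series": "0 0 -0.003 0 0;0 0 0 0 0.9;0 0 0 0 0.9;0 0 0 0 0.9;0 0 0 0 0.9"}}

```text
t: 15.05
ee_pos: [0.5323, -0.0676, 0.2023]
tcp_rot: [-0.0, -0.131, 0.991, 0.0]
contact_force: [0.0, 1.1, 0.2]
width: 0.0769
```

```bash
python3 st.py; python3 look.py scene s12.png 220 130 360 235
```

```text
15.05 [-0.265  -0.1551  1.8251  0.0001  1.4719 -2.0981] [ 0.5323 -0.0676  0.2023] [-0.0001 -0.1308  0.9914  0.0001] [0.0456 1.0931 0.1937] 0.07687831246747497
scale 5.714285714285714
```

View pics/s12.png

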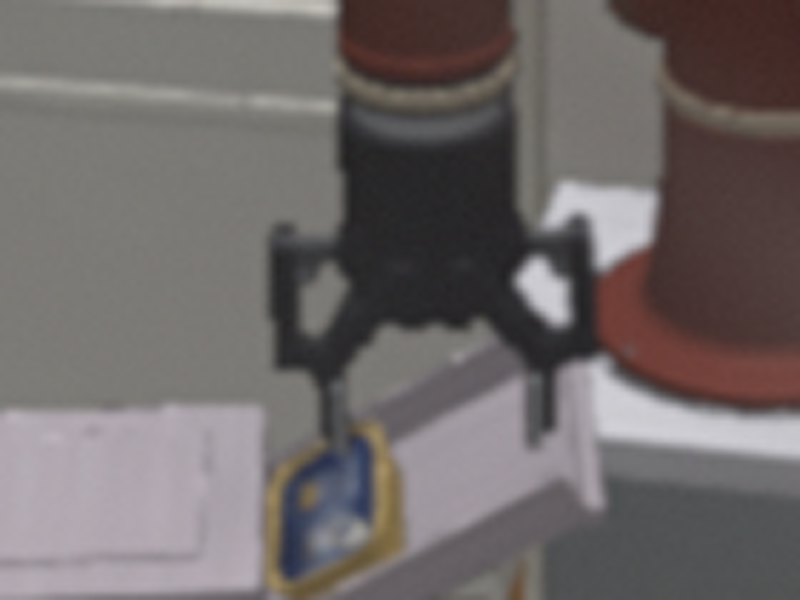

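The tin slid down flat against the lid and now lies around zoom (335,510), with the downhill finger above it. Raising straight up.

Emit:
{"name": "play_rows", "arguments": {"series": "0 0 -0.03 0 0.9;0 0 -0.05 0 0.9;0 0 -0.05 0 0.9;0 0 0 0 0.9"}}

```text
t: 15.6
ee_pos: [0.5344, -0.0682, 0.3387]
tcp_rot: [0.005, -0.131, 0.991, -0.002]
contact_force: [-0.3, 0.0, -0.6]
width: 0.0767
```

```bash
python3 st.py; python3 look.py scene s13.png 190 160 350 280
python3 - <<'E'
from h import *
c=cap('scene'); P=cloud(c); O=np.array([.567,-.201]); y=np.radians(-75); X=np.array([np.cos(y),np.sin(y)]);Y=np.array([-X[1],X[0]])
hs=cv2.cvtColor(c['img'],cv2.COLOR_RGB2HSV); m=(hs[...,0]>100)&(hs[...,0]<130)&(hs[...,1]>90); m[:200]=0;m[240:]=0;m[:,:262]=0;m[:,295:]=0
q=P[m]; print(m.sum(), ((q[:,:2]-O)@X).mean(),((q[:,:2]-O)@Y).mean(),q[:,2].mean())
E
```

```text
15.6 [-0.2651 -0.2046  1.6449  0.      1.6911 -2.0981] [ 0.5344 -0.0682  0.3387] [ 0.0047 -0.1307  0.9914 -0.0019] [-0.2518  0.0168 -0.5608] 0.07668384378461003
scale 5.0
41 -0.0879990846215297 -0.007925985119614044 0.19960232618246906
```

View pics/s13.png

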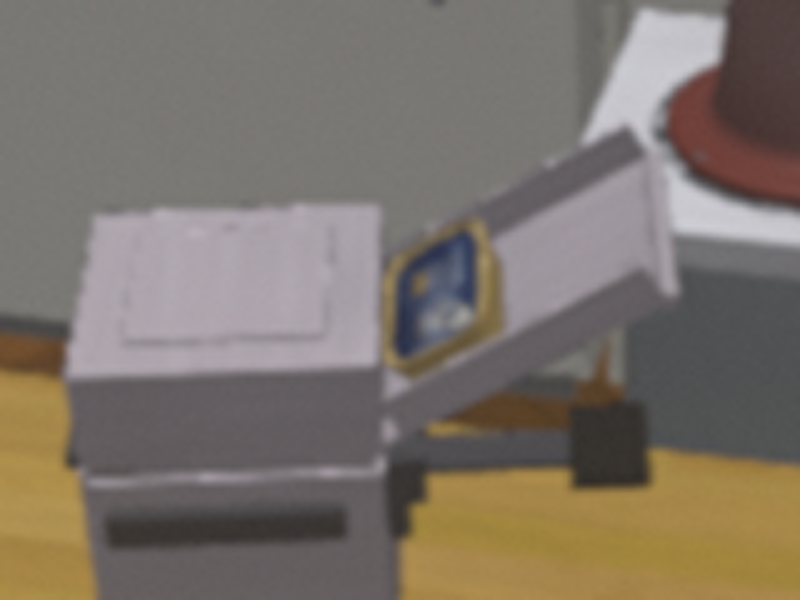

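```bash
python3 - <<'E'
from h import *
c=cap('scene'); P=cloud(c)
for u,v in ((150,180),(200,170),(250,150),(280,200),(130,150),(100,150),(60,100),(20,200),(130,205),(145,212),(60,250),(85,240),(160,250),(172,225)): print(u,v,(P[v,u]*1000).round())
E
python3 look.py top t13.png 0 0 640 480; python3 look.py scene s13b.png 0 0 640 480
```

```text
150 180 [ -812. -1263.  -581.]
200 170 [-817. -956. -487.]
250 150 [-765. -642. -310.]
280 200 [-810. -512. -620.]
130 150 [-1225. -1608.  -634.]
100 150 [-1501. -2017.  -811.]
60 100 [-1512. -2232.  -462.]
20 200 [ -944. -2294.  -919.]
130 205 [ 421. -606.  101.]
145 212 [ 465. -534.  114.]
60 250 [ -507. -1730.  -916.]
85 240 [ 483. -744.   -2.]
160 250 [ 554. -457.   55.]
172 225 [ 456. -462.   72.]
scale 1.25
scale 1.25
```

View pics/t13.png

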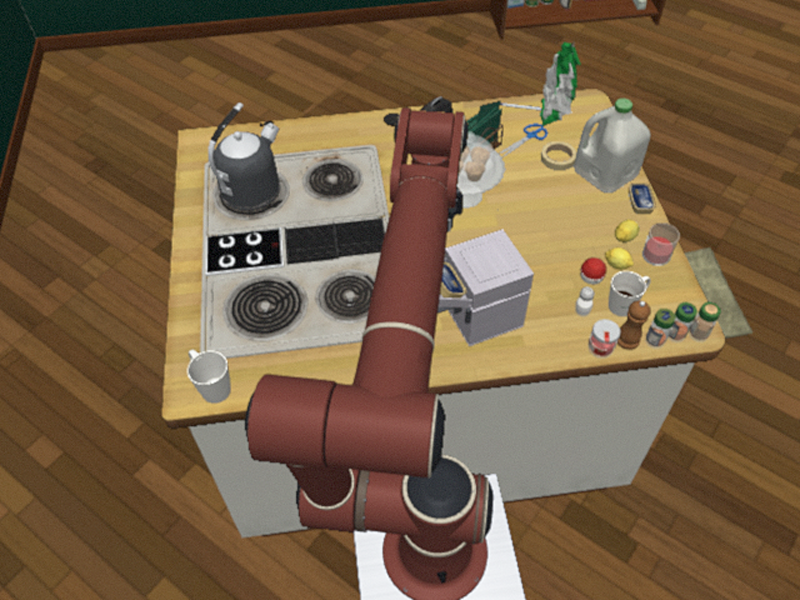

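View pics/s13b.png

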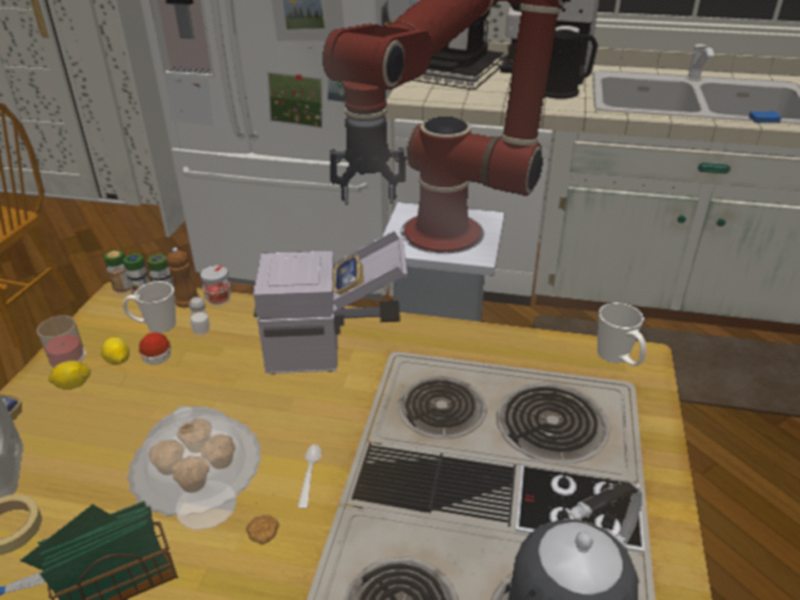

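```bash
cat > fk.py <<'E'
import numpy as np
from scipy.optimize import least_squares
D=[([-1.356,.0533,1.6141,0,1.476,-.119],[.2046,-.5899,.2084]),
([-.3618,-.5865,1.8912,0,1.8351,-1.0616],[.3799,-.0645,.3599]),
([.1995,-.2658,1.9889,0,1.4171,-.5008],[.4526,.1672,.161]),
([.2004,-.0581,2.0931,0,1.1037,-.4998],[.4543,.1678,.0037]),
([.2005,-.328,1.84,0,1.632,-1.631],[.452,.1676,.2807]),
([-.2639,-.1776,1.7786,0,1.5409,-2.098],[.5323,-.067,.2423]),
([-.2651,-.1665,1.8035,0,1.5048,-2.0981],[.5324,-.0677,.2214]),
([-.2651,-.2046,1.6449,0,1.6911,-2.0981],[.5344,-.0682,.3387])]
def f(p):
    a,L1,L2,h,d=p; e=[]
    for q,x in D:
        A=q[1]+q[2]; r=a+L1*np.sin(q[1])+L2*np.sin(A); z=h+L1*np.cos(q[1])+L2*np.cos(A)
        e+=[r*np.cos(q[0])-d*np.sin(q[0])-x[0], r*np.sin(q[0])+d*np.cos(q[0])-x[1], z-x[2]]
    return np.array(e)
if __name__=='__main__':
    s=least_squares(f,[0,.4,.4,0,.07]); print(s.x.round(4),abs(s.fun).max()); print([np.sum(q[1:3])+q[4] for q,_ in D])
E
python3 fk.py
```

```text
[-0.0057  0.3513  0.5958 -0.0853  0.0742] 0.02745452541768073
[np.float64(3.1433999999999997), np.float64(3.1398), np.float64(3.1402), np.float64(3.1387), np.float64(3.144), np.float64(3.1418999999999997), np.float64(3.1418), np.float64(3.1314)]
```

Run:
```python
from fk import *
def g(p):
    a,L1,L2,h,d,e=p; r_=[]
    for q,x in D:
        A=q[1]+q[2]; r=a+L1*np.sin(q[1])+L2*np.sin(A)+e*np.cos(A); z=h+L1*np.cos(q[1])+L2*np.cos(A)-e*np.sin(A)
        r_+=[r*np.cos(q[0])-d*np.sin(q[0])-x[0], r*np.sin(q[0])+d*np.cos(q[0])-x[1], z-x[2]]
    return np.array(r_)
s=least_squares(g,[0,.4,.5,0,.07,0]); print(s.x.round(4),abs(s.fun).max()); print(g(s.x).reshape(-1,3).round(4))
```

```text
[ 6.000e-04  4.265e-01  6.098e-01 -6.260e-02  7.420e-02  9.650e-02] 0.0024219564132859084
[[ 0.0002 -0.001   0.    ]
 [ 0.0001 -0.     -0.    ]
 [-0.0001 -0.0001  0.    ]
 [-0.0007 -0.      0.0002]
 [ 0.0013  0.0002 -0.0001]
 [ 0.0005 -0.0001  0.    ]
 [ 0.0004 -0.0001 -0.    ]
 [-0.0024  0.0006 -0.    ]]
```

Emit:
{"name": "play_rows", "arguments": {"series": "0 0 -0.006 10 0;0 0 -0.006 10 0;0 0 -0.006 10 0;0 0 -0.006 10 0;0 0 -0.006 10 0;0 0 -0.006 10 0;0 0 -0.006 10 0;0 0 -0.006 10 0;0 0 -0.006 10 0"}}

```text
t: 16.98
ee_pos: [0.532, -0.0675, 0.3847]
tcp_rot: [-0.002, 0.611, 0.792, -0.001]
contact_force: [0.8, -0.1, 0.0]
width: 0.0002
```

Emit:
{"name": "play_rows", "arguments": {"series": "-0.04 -0.042 0 0 0;-0.04 -0.042 0 0 0;-0.04 -0.042 0 0 0;-0.04 -0.042 0 0 0;-0.04 -0.042 0 0 0;-0.04 -0.042 0 0 0;-0.04 -0.042 0 0 0;-0.04 -0.042 0 0 0;-0.04 -0.042 0 0 0;-0.04 -0.042 0 0 0"}}

```text
t: 18.23
ee_pos: [0.2291, -0.5639, 0.3845]
tcp_rot: [-0.001, 0.609, 0.793, 0.001]
contact_force: [0.8, -0.2, 0.7]
width: 0.0
```

```bash
python3 st.py
```

```text
18.225 [-1.3072 -0.0281  1.4083  0.0003  1.7642 -1.5692] [ 0.2291 -0.5639  0.3845] [-0.0011  0.6087  0.7934  0.001 ] [ 0.8395 -0.2071  0.6999] 1.393047369586139e-05
```

Emit:
{"name": "play_rows", "arguments": {"series": "-0.06 0 0 0 0;-0.06 0 0 0 0;-0.06 0 0 0 0;-0.06 0 0 0 0;-0.06 0 0 0 0;-0.06 0 0 0 0"}}

```text
t: 18.98
ee_pos: [0.3155, -0.8838, 0.3798]
tcp_rot: [0.002, 0.609, 0.793, -0.001]
contact_force: [0.0, -2.0, -0.3]
width: 0.0
```

```bash
python3 st.py
```

```text
18.975 [-1.3073  0.9592  0.129   0.0008  2.0478 -1.5689] [ 0.3155 -0.8838  0.3798] [ 0.0024  0.6087  0.7934 -0.0014] [ 0.0108 -1.9572 -0.3069] 1.571727537696114e-05
```

Emit:
{"name": "play_rows", "arguments": {"series": "-0.03 0 0 0 0;-0.03 0 0 0 0;-0.03 0 0 0 0;0 0 0 0 0"}}

```text
t: 19.48
ee_pos: [0.3189, -0.9137, 0.3602]
tcp_rot: [0.023, 0.608, 0.793, -0.015]
contact_force: [-0.5, -0.1, -0.9]
width: -0.0004
```

```bash
python3 st.py
```

```text
19.475 [-1.313   1.0257  0.0562  0.0048  2.004  -1.573 ] [ 0.3189 -0.9137  0.3602] [ 0.0234  0.6084  0.7931 -0.0153] [-0.4515 -0.1252 -0.9378] -0.0003704156579082319
```

Emit:
{"name": "play_rows", "arguments": {"series": "0.03 0 0 0 0;0.03 0 0 0 0;0 0 0 0 0"}}

```text
t: 19.85
ee_pos: [0.3044, -0.8568, 0.3575]
tcp_rot: [0.022, 0.608, 0.793, -0.014]
contact_force: [-0.3, -0.0, 1.2]
width: 0.0001
```

```bash
python3 st.py
```

```text
19.85 [-1.3126  0.7201  0.5327  0.0046  1.8367 -1.5741] [ 0.3044 -0.8568  0.3575] [ 0.022   0.6082  0.7934 -0.0142] [-0.2799 -0.0039  1.2043] 6.562855108851009e-05
```

Emit:
{"name": "play_rows", "arguments": {"series": "-0.03 0 0 0 0;-0.03 0 0 0 0;-0.05 0 0 0 0;-0.06 0 0 0 0;-0.06 0 0 0 0"}}

```text
t: 20.48
ee_pos: [0.3233, -0.9619, 0.321]
tcp_rot: [0.064, 0.607, 0.791, -0.042]
contact_force: [-0.7, -0.0, 0.7]
width: -0.0001
```

```bash
cat > tl.py <<'E'
from h import *
np.set_printoptions(precision=4,suppress=True)
o=ctrl.get_obs(); Rm=rot(o['tcp_rot']); z=Rm[:,2]
print('t',o['t'],'q',np.array(o['joint_positions']),'p',np.array(o['ee_pos']),'F',np.array(o['contact_force']))
print('lean',np.degrees(np.arccos(-z[2])),'az',np.degrees(np.arctan2(z[1],z[0])),'\n',Rm)
E
python3 tl.py
```

```text
t 20.475 q [-1.3236  1.0707  0.055   0.0134  1.8629 -1.5809] p [ 0.3233 -0.9619  0.321 ] F [-0.7303 -0.0422  0.6874]
lean 8.800773504017736 az -71.01963258199784 
 [[-0.2554  0.9656  0.0498]
 [ 0.9547  0.26   -0.1447]
 [-0.1526  0.0106 -0.9882]]
```

Emit:
{"name": "play_rows", "arguments": {"series": "-0.06 0 0 0 0;-0.06 0 0 0 0;-0.06 0 0 0 0;-0.06 0 0 0 0;-0.06 0 0 0 0;-0.06 0 0 0 0"}}

```text
t: 21.22
ee_pos: [0.3289, -1.0387, 0.3066]
tcp_rot: [0.152, 0.598, 0.78, -0.103]
contact_force: [-0.4, 0.3, -0.1]
width: 0.0004
```

```bash
python3 tl.py
```

```text
t 21.225 q [-1.3414  1.1028  0.055   0.033   1.6147 -1.5957] p [ 0.3289 -1.0387  0.3066] F [-0.3887  0.2538 -0.0809]
lean 21.227556695528058 az -71.63519109594483 
 [[-0.2375  0.9647  0.1141]
 [ 0.9016  0.2626 -0.3436]
 [-0.3614  0.0212 -0.9321]]
```

Emit:
{"name": "play_rows", "arguments": {"series": "-0.06 0 0 0 0;-0.06 0 0 0 0;-0.06 0 0 0 0;-0.06 0 0 0 0;-0.06 0 0 0 0;-0.06 0 0 0 0;-0.06 0 0 0 0;-0.06 0 0 0 0;-0.06 0 0 0 0;-0.06 0 0 0 0"}}

```text
t: 22.48
ee_pos: [0.3267, -1.1037, 0.4345]
tcp_rot: [0.291, 0.57, 0.741, -0.203]
contact_force: [-0.0, 0.5, -0.5]
width: 0.0001
```

```bash
python3 tl.py
```

```text
t 22.475 q [-1.3651  1.0271  0.0556  0.0689  1.3373 -1.6155] p [ 0.3267 -1.1037  0.4345] F [-0.0393  0.5215 -0.4792]
lean 41.522319360649234 az -72.4121684944167 
 [[-0.181   0.9629  0.2003]
 [ 0.7272  0.2682 -0.6319]
 [-0.6622  0.0313 -0.7487]]
```

```bash
cat > fk2.py <<'E'
import numpy as np
from scipy.optimize import least_squares
from scipy.spatial.transform import Rotation as R
from fk import D as DD
def rz(a): return R.from_euler('z',a).as_matrix()
def ry(a): return R.from_euler('y',a).as_matrix()
T=[([-1.313,1.0257,.0562,.0048,2.004,-1.573],[.3189,-.9137,.3602],[.0234,.6084,.7931,-.0153]),
([-1.3236,1.0707,.055,.0134,1.8629,-1.5809],[.3233,-.9619,.321],[.064,.607,.791,-.042]),
([-1.3414,1.1028,.055,.033,1.6147,-1.5957],[.3289,-1.0387,.3066],[.152,.598,.78,-.103]),
([-1.3651,1.0271,.0556,.0689,1.3373,-1.6155],[.3267,-1.1037,.4345],[.291,.57,.741,-.203])]
def fk(q,p):
    a,L1,L2,h,d,e,D,s4,s6,o6=p
    B=rz(q[0])
    R3=B@ry(q[1]+q[2])           # z axis = forearm direction
    A=q[1]+q[2]
    w=B@np.array([a+L1*np.sin(q[1])+L2*np.sin(A)+e*np.cos(A), d, h+L1*np.cos(q[1])+L2*np.cos(A)-e*np.sin(A)])
    Rt=R3@rz(s4*q[3])@ry(q[4])@rz(s6*q[5]+o6)
    return w+D*Rt[:,2],Rt
def res(p,s4,s6):
    P=list(p[:7])+[s4,s6,p[7]]; e=[]
    for q,x in DD: e+=list(fk(q,P)[0]-x)
    for q,x,w in T:
        X,Rt=fk(q,P); e+=list(X-x); Rm=R.from_quat([w[1],w[2],w[3],w[0]]).as_matrix(); e+=list(0.3*R.from_matrix(Rm.T@Rt).as_rotvec())
    return np.array(e)
if __name__=='__main__':
    for s4 in (1,-1):
        for s6 in(1,-1):
            b=min((least_squares(res,[0,.43,.61,.14,.074,.0965,.2,o],args=(s4,s6)) for o in (0,1.57,3.14,-1.57)),key=lambda s:s.cost)
            print(s4,s6,b.x.round(4),b.cost,abs(b.fun).max())
E
python3 fk2.py
```

```text
1 1 [-1.0000e-04  4.2640e-01  6.1000e-01  2.3790e-01  7.4200e-02  9.5700e-02
  3.0130e-01  1.5708e+00] 1.8785494944367616e-07 0.00033348472567829636
1 -1 [-1.0000e-04  4.2640e-01  6.1000e-01  2.3790e-01  7.4200e-02  9.5700e-02
  3.0130e-01  4.6714e+00] 0.00018998215411264674 0.01449737574808212
-1 1 [-0.0016  0.4283  0.6121  0.2287  0.0799  0.0979  0.2914  1.5751] 0.0019055622768600626 0.040007188423140584
-1 -1 [-1.6000e-03  4.2830e-01  6.1210e-01  2.2870e-01  7.9900e-02  9.7900e-02
  2.9140e-01 -1.6074e+00] 0.0019305515910492139 0.04004218779316684
```

```bash
cat > ik.py <<'E'
from fk2 import *
PP=[-1e-4,.4264,.6100,.2379,.0742,.0957,.3013,1,1,1.5708]
lo=np.array([-3.01,-1.01,.06,-1.02,.09,-3.14]);hi=np.array([3.01,2.22,2.58,4.17,2.62,3.14])
def ik(x,Rt,q0):
    f=lambda q:(lambda r:np.r_[r[0]-x,.3*R.from_matrix(Rt.T@r[1]).as_rotvec()])(fk(q,PP))
    s=least_squares(f,np.clip(q0,lo+1e-3,hi-1e-3),bounds=(lo,hi)); return s.x,np.abs(s.fun).max()
E
cat > plan.py <<'E'
from ik import *
np.set_printoptions(precision=3,suppress=True)
Rt=np.array([[-.181,.9629,.2003],[.7272,.2682,-.6319],[-.6622,.0313,-.7487]])
U,_,V=np.linalg.svd(Rt);Rt=U@V; z=Rt[:,2]
q=np.array([-1.3651,1.0271,.0556,.0689,1.3373,-1.6155])
pad=np.array([.5217,-.032,.105]); c=pad+.019*z
app=c-.17*z; hi_=app+[0,0,.1]
way=[np.array([.3267,-1.1037,.4345]),np.array([.33,-.95,.43])]
way+= [way[1]+(hi_-way[1])*t for t in np.linspace(.1,1,10)]+[app]+[app+(c-.005*z-app)*t for t in(.5,1)]+[c-.005*z-[0,0,.04]]
for w in way:
    q,e=ik(w,Rt,q); print(w,q,'err %.4f'%e, 'wrist',w-.3013*z)
E
python3 plan.py
```

```text
[ 0.327 -1.104  0.434] [-1.365  1.024  0.06   0.069  1.335 -1.616] err 0.0001 wrist [ 0.266 -0.913  0.66 ]
[ 0.33 -0.95  0.43] [-1.322  0.452  0.908  0.044  1.058 -1.589] err 0.0000 wrist [ 0.27  -0.76   0.656]
[ 0.346 -0.849  0.419] [-1.265  0.228  1.201  0.001  0.987 -1.525] err 0.0000 wrist [ 0.286 -0.658  0.644]
[ 0.362 -0.747  0.408] [-1.191  0.029  1.436 -0.059  0.954 -1.435] err 0.0000 wrist [ 0.302 -0.557  0.633]
[ 0.378 -0.646  0.396] [-1.095 -0.154  1.63  -0.137  0.953 -1.317] err 0.0000 wrist [ 0.318 -0.456  0.622]
[ 0.395 -0.545  0.385] [-0.967 -0.323  1.789 -0.234  0.986 -1.168] err 0.0000 wrist [ 0.334 -0.354  0.611]
[ 0.411 -0.443  0.374] [-0.798 -0.465  1.912 -0.35   1.053 -0.985] err 0.0000 wrist [ 0.35  -0.253  0.6  ]
[ 0.427 -0.342  0.363] [-0.58  -0.563  1.995 -0.476  1.154 -0.77 ] err 0.0000 wrist [ 0.367 -0.152  0.588]
[ 0.443 -0.241  0.352] [-0.324 -0.593  2.032 -0.593  1.278 -0.534] err 0.0000 wrist [ 0.383 -0.05   0.577]
[ 0.459 -0.139  0.34 ] [-0.058 -0.545  2.019 -0.679  1.407 -0.294] err 0.0000 wrist [0.399 0.051 0.566]
[ 0.475 -0.038  0.329] [ 0.183 -0.429  1.959 -0.719  1.52  -0.072] err 0.0000 wrist [0.415 0.152 0.555]
[0.491 0.063 0.318] [ 0.383 -0.27   1.856 -0.723  1.61   0.115] err 0.0000 wrist [0.431 0.254 0.544]
[0.491 0.063 0.218] [ 0.383 -0.201  1.967 -0.726  1.475  0.234] err 0.0000 wrist [0.431 0.254 0.444]
[0.508 0.011 0.156] [ 0.272 -0.156  2.037 -0.754  1.317  0.231] err 0.0000 wrist [0.448 0.202 0.382]
[ 0.525 -0.041  0.095] [ 0.159 -0.074  2.078 -0.799  1.156  0.243] err 0.0000 wrist [0.464 0.15  0.32 ]
[ 0.525 -0.041  0.055] [ 0.159 -0.003  2.09  -0.827  1.099  0.31 ] err 0.0000 wrist [0.464 0.15  0.28 ]
```

Emit:
{"name": "play_rows", "arguments": {"series": "0.02 0.011 -0.0155 0 0;0.035 0.019 -0.027 0 0;0.043 0.0235 -0.0334 0 0;0.043 0.0235 -0.0334 0 0;0.043 0.0235 -0.0334 0 0;0.043 0.0235 -0.0334 0 0;0.043 0.0235 -0.0334 0 0;0.043 0.0235 -0.0334 0 0;0.043 0.0235 -0.0334 0 0;0.043 0.0235 -0.0334 0 0"}}

```text
t: 23.72
ee_pos: [0.4024, -0.5572, 0.4101]
tcp_rot: [0.291, 0.57, 0.741, -0.202]
contact_force: [1.5, -0.1, 0.4]
width: 0.0002
```

```bash
python3 tl.py
cat > to.py <<'E'
from h import *
import sys
np.set_printoptions(precision=4,suppress=True)
o=ctrl.get_obs(); Rm=rot(o['tcp_rot']); d=np.array(list(map(float,sys.argv[1:4])))-o['ee_pos']; print('tool delta',Rm.T@d,np.linalg.norm(d))
E
python3 to.py .49 .07 .38
```

```text
t 23.725 q [-0.9694 -0.2886  1.7217 -0.227   1.017  -1.1786] p [ 0.4024 -0.5572  0.4101] F [ 1.5445 -0.1038  0.4168]
lean 41.52279803397785 az -72.33019140937509 
 [[-0.1802  0.9628  0.2012]
 [ 0.7274  0.2681 -0.6316]
 [-0.6621  0.0326 -0.7487]]
tool delta [ 0.4604  0.2516 -0.356 ] 0.6340536170023227
```

Emit:
{"name": "play_rows", "arguments": {"series": "0.043 0.0235 -0.0334 0 0;0.043 0.0235 -0.0334 0 0;0.043 0.0235 -0.0334 0 0;0.043 0.0235 -0.0334 0 0;0.043 0.0235 -0.0334 0 0;0.043 0.0235 -0.0334 0 0;0.043 0.0235 -0.0334 0 0;0.043 0.0235 -0.0334 0 0;0.043 0.0235 -0.0334 0 0;0.043 0.0235 -0.0334 0 0"}}

```text
t: 24.98
ee_pos: [0.484, 0.03, 0.384]
tcp_rot: [0.291, 0.57, 0.742, -0.2]
contact_force: [1.5, -0.2, 0.4]
width: -0.0001
```

```bash
python3 tl.py; python3 to.py .491 .063 .218; python3 look.py scene s20.png 200 130 440 310
```

```text
t 24.975 q [ 0.3224 -0.3501  1.8113 -0.7255  1.6594 -0.0125] p [0.484 0.03  0.384] F [ 1.5392 -0.1573  0.3535]
lean 41.36906656349333 az -72.08262857261909 
 [[-0.1802  0.9624  0.2033]
 [ 0.7293  0.2695 -0.6289]
 [-0.66    0.0349 -0.7505]]
tool delta [0.1324 0.0099 0.1052] 0.1694393224616065
scale 3.3333333333333335
```

View pics/s20.png

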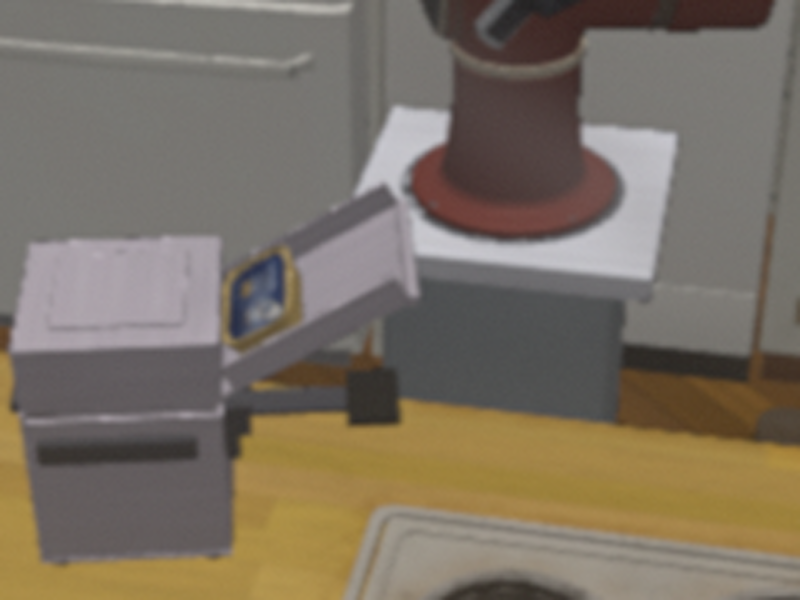

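Emit:
{"name": "play_rows", "arguments": {"series": "0.033 0.0025 0.0263 0 0;0.033 0.0025 0.0263 0 0;0.033 0.0025 0.0263 0 0;0.033 0.0025 0.0263 0 0;0 0 0 0 0"}}

```text
t: 25.65
ee_pos: [0.4888, 0.06, 0.2139]
tcp_rot: [0.288, 0.569, 0.743, -0.204]
contact_force: [0.2, -0.3, 0.1]
width: 0.0005
```

```bash
python3 tl.py; python3 look.py scene s21.png 250 150 410 270
python3 - <<'E'
from h import *
c=cap('scene'); o=ctrl.get_obs(); z=rot(o['tcp_rot'])[:,2]
for k in (0,.01,.019,.03): print(k,proj(c,np.array(o['ee_pos'])-k*z))
print('up19',proj(c,np.array(o['ee_pos'])+[0,0,.019]))
E
```

```text
t 25.65 q [ 0.3772 -0.2052  1.9767 -0.7236  1.4703  0.2277] p [0.4888 0.06   0.2139] F [ 0.2372 -0.3164  0.0626]
lean 41.35141423894606 az -72.75259457299211 
 [[-0.1861  0.9628  0.1959]
 [ 0.7277  0.2691 -0.631 ]
 [-0.6602  0.0251 -0.7507]]
scale 5.0
0 (np.float64(349.4758922575028), np.float64(207.9828305861611))
0.01 (np.float64(352.13694480314575), np.float64(205.32875117598437))
0.019 (np.float64(354.5439663646863), np.float64(202.92803707629628))
0.03 (np.float64(357.5015397750756), np.float64(199.97821381728065))
up19 (np.float64(349.6671357720245), np.float64(201.62871162931788))
```

View pics/s21.png

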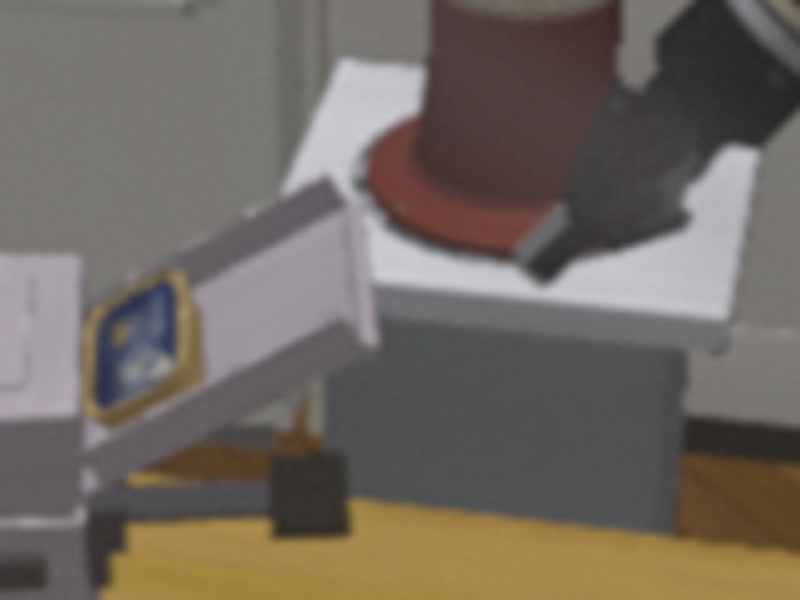

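Emit:
{"name": "play_rows", "arguments": {"series": "-0.003 0.001 0.038 0 0;-0.003 0.001 0.038 0 0;-0.003 0.001 0.038 0 0;-0.003 0.001 0.03 0 0;0 0 0 0 0"}}

```text
t: 26.38
ee_pos: [0.526, -0.0394, 0.1184]
tcp_rot: [0.29, 0.571, 0.741, -0.202]
contact_force: [-0.8, 0.5, 0.1]
width: -0.0002
```

```bash
python3 tl.py; python3 look.py scene s22.png 250 150 410 270;python3 look.py top t22.png 280 180 440 300
```

```text
t 26.375 q [ 0.1604 -0.1068  2.0621 -0.7816  1.1913  0.2085] p [ 0.526  -0.0394  0.1184] F [-0.8401  0.4801  0.147 ]
lean 41.39971237972825 az -72.45607232434628 
 [[-0.1787  0.9635  0.1993]
 [ 0.7293  0.2657 -0.6305]
 [-0.6605  0.0327 -0.7501]]
scale 5.0
scale 5.0
```

View pics/s22.png

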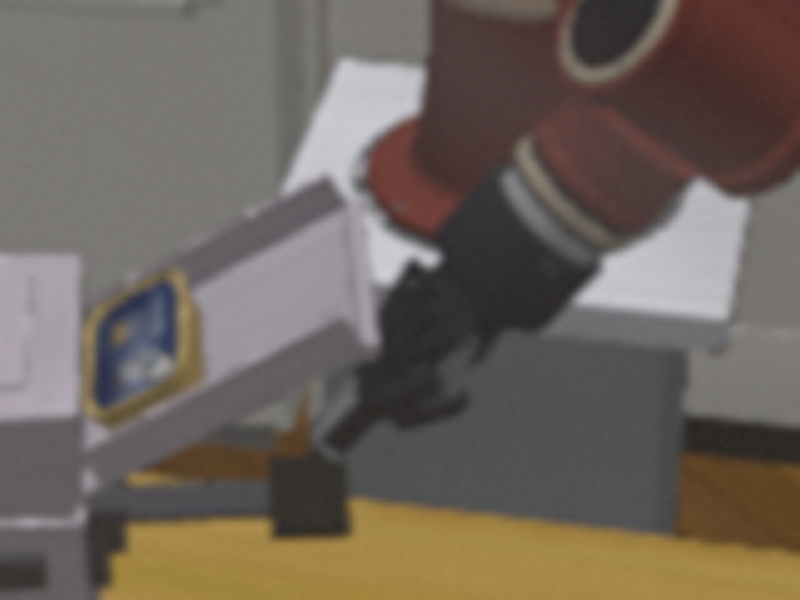

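View pics/t22.png

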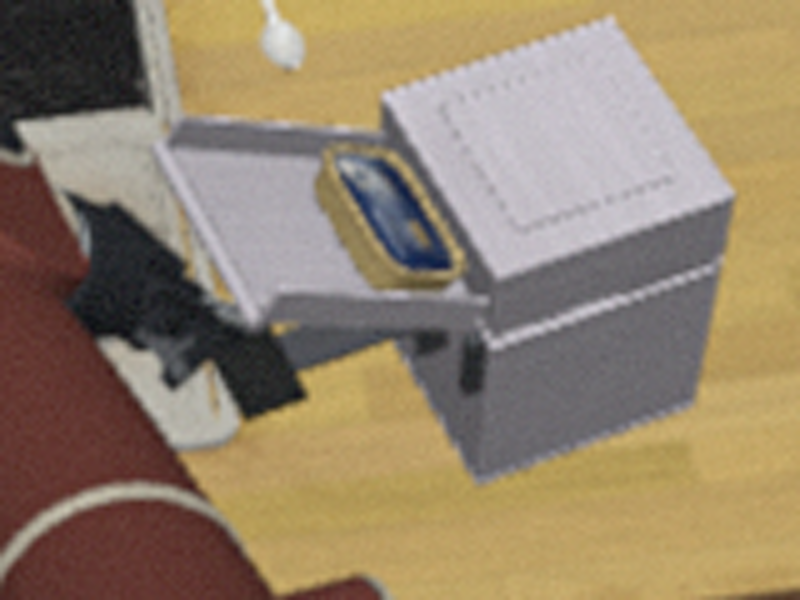

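Emit:
{"name": "play_rows", "arguments": {"series": "0.009 -0.0005 0.0102 0 0;0.0085 -0.0005 0.0098 0 0;0 0 0 0 0"}}

```text
t: 26.85
ee_pos: [0.5247, -0.0378, 0.0894]
tcp_rot: [0.289, 0.57, 0.742, -0.202]
contact_force: [-0.7, -0.6, 1.0]
width: -0.0
```

```bash
python3 tl.py
```

```text
t 26.85 q [ 0.1637 -0.0625  2.0765 -0.7979  1.152   0.251 ] p [ 0.5247 -0.0378  0.0894] F [-0.6645 -0.6     0.9751]
lean 41.35175847852919 az -72.46059897142896 
 [[-0.1834  0.9627  0.1991]
 [ 0.7285  0.2691 -0.63  ]
 [-0.66    0.0295 -0.7507]]
```

Emit:
{"name": "play_rows", "arguments": {"series": "0.004 0 0.0047 0 0;0.004 0 0.0047 0 0;0.004 0 0.0047 0 0;0.004 0 0.0047 0 0;0.004 0 0.0047 0 0;0 0 0 0 0;0 0 0 0 0;0 0 0 0 0"}}

```text
t: 27.85
ee_pos: [0.5261, -0.0381, 0.0593]
tcp_rot: [0.29, 0.57, 0.742, -0.202]
contact_force: [0.0, 0.2, 1.3]
width: 0.0001
```

```bash
python3 tl.py; python3 look.py scene s23.png 190 120 390 270;python3 look.py top t23.png 280 160 440 280
```

```text
t 27.85 q [ 0.1623 -0.0076  2.0832 -0.8187  1.1078  0.301 ] p [ 0.5261 -0.0381  0.0593] F [0.0258 0.1966 1.306 ]
lean 41.32117040221554 az -72.40621514205282 
 [[-0.1817  0.9629  0.1996]
 [ 0.7294  0.2681 -0.6294]
 [-0.6595  0.0312 -0.751 ]]
scale 4.0
scale 5.0
```

View pics/s23.png

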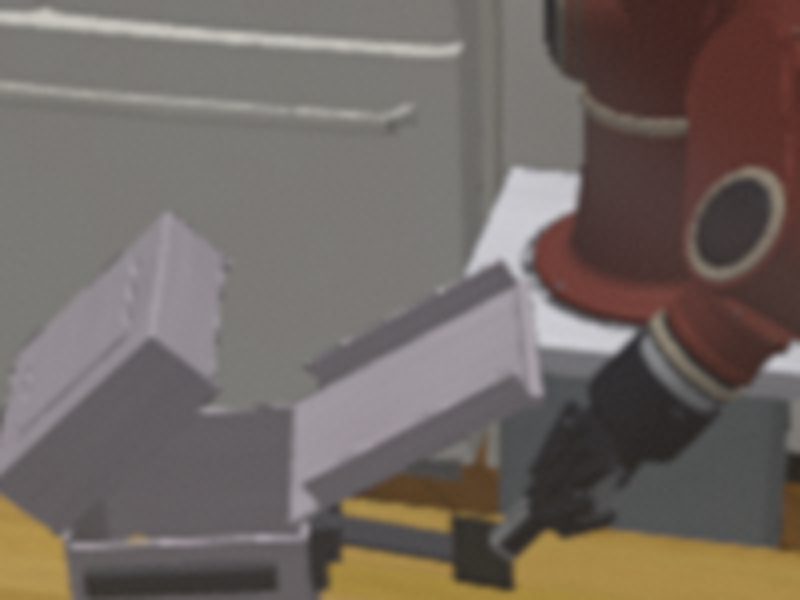

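View pics/t23.png

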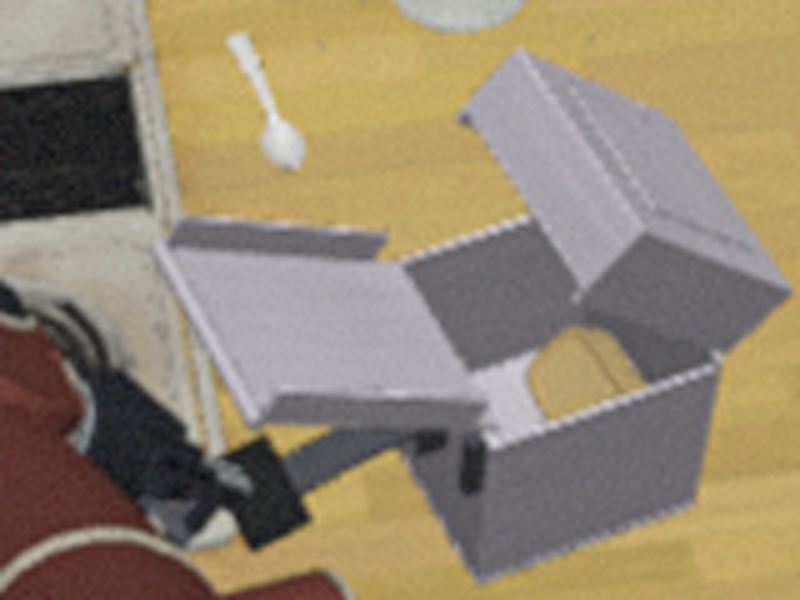

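Emit:
{"name": "play_rows", "arguments": {"series": "0 0 0 0 0;0 0 0 0 0;0 0 0 0 0;0 0 0 0 0;0 0 0 0 0"}}

```text
t: 28.58
ee_pos: [0.5263, -0.0384, 0.0596]
tcp_rot: [0.29, 0.57, 0.742, -0.202]
contact_force: [-1.0, 1.3, 0.3]
width: 0.0001
```

```bash
python3 tl.py
python3 - <<'E'
from h import *
np.set_printoptions(precision=1,suppress=True)
O=np.array([.567,-.201]); y=np.radians(-75); X=np.array([np.cos(y),np.sin(y)]);Y=np.array([-X[1],X[0]])
c=cap('top','t24.png'); P=cloud(c)
def cad(p): return np.array([(p[:2]-O)@X,(p[:2]-O)@Y,p[2]])*1000
hs=cv2.cvtColor(c['img'],cv2.COLOR_RGB2HSV); m=(hs[...,0]>10)&(hs[...,0]<35)&(hs[...,1]>70)
mm=np.zeros_like(m); mm[222:246,380:412]=m[222:246,380:412]
q=np.array([cad(p) for p in P[mm]]); k=(abs(q[:,1])<73)&(q[:,0]>-60)&(q[:,0]<90); q=q[k]
print(len(q),'min',q.min(0),'max',q.max(0),'mean',q.mean(0))
cen=q.mean(0); n=np.linalg.svd(q-cen)[2][2]; print('normal',n)
# lid top plane in scene
c=cap('scene'); P=cloud(c)
T=np.array([cad(p) for p in P[188:215,205:222].reshape(-1,3)]); T=T[T[:,2]>150]
n=np.linalg.svd(T-T.mean(0))[2][2]; print('lid n',n,len(T),'angle',np.degrees(np.arccos(abs(n[2]))))
E
```

```text
t 28.575 q [ 0.1621 -0.0075  2.0829 -0.8195  1.1079  0.301 ] p [ 0.5263 -0.0384  0.0596] F [-1.0475  1.2885  0.255 ]
lean 41.36437922983296 az -72.39495409433238 
 [[-0.1816  0.9629  0.1999]
 [ 0.7289  0.2682 -0.6299]
 [-0.6601  0.0313 -0.7505]]
276 min [ 32.3 -16.6   4.5] max [89.6 48.6 78.7] mean [58.6 16.6 53.1]
normal [ 0.6 -0.  -0.8]
lid n [0.7 0.  0.7] 402 angle 43.06103151087039
```

Emit:
{"name": "play_rows", "arguments": {"series": "-0.004 0 -0.0047 0 0;-0.004 0 -0.0047 0 0;-0.004 0 -0.0047 0 0;-0.004 0 -0.0047 0 0;-0.004 0 -0.0047 0 0;-0.009 0 -0.01 0 0;-0.0085 0 -0.01 0 0;0.003 -0.001 -0.03 0 0;0.003 -0.001 -0.038 0 0;0.003 -0.001 -0.038 0 0"}}

```text
t: 29.92
ee_pos: [0.4984, 0.0348, 0.1922]
tcp_rot: [0.29, 0.571, 0.742, -0.202]
contact_force: [1.1, -0.0, 0.4]
width: 0.0001
```

Emit:
{"name": "play_rows", "arguments": {"series": "0.003 -0.001 -0.038 0 0;0 0 0 0 0;0 0 0 0 0;0 0 0 0 0;0 0 0 0 0;0 0 0 0 0;0 0 0 0 0;0 0 0 0 0"}}

```text
t: 30.92
ee_pos: [0.4896, 0.06, 0.217]
tcp_rot: [0.29, 0.57, 0.742, -0.202]
contact_force: [-0.1, -0.3, -0.5]
width: 0.0001
```

```bash
python3 tl.py; python3 look.py scene s25.png 190 120 390 270;python3 look.py top t25.png 0 0 640 480
```

```text
t 30.925 q [ 0.3769 -0.2093  1.9749 -0.7242  1.4706  0.2285] p [0.4896 0.06   0.217 ] F [-0.1103 -0.2649 -0.4575]
lean 41.36606349611391 az -72.40983468716223 
 [[-0.1815  0.9629  0.1997]
 [ 0.7289  0.2681 -0.63  ]
 [-0.6601  0.0312 -0.7505]]
scale 4.0
scale 1.25
```

View pics/s25.png

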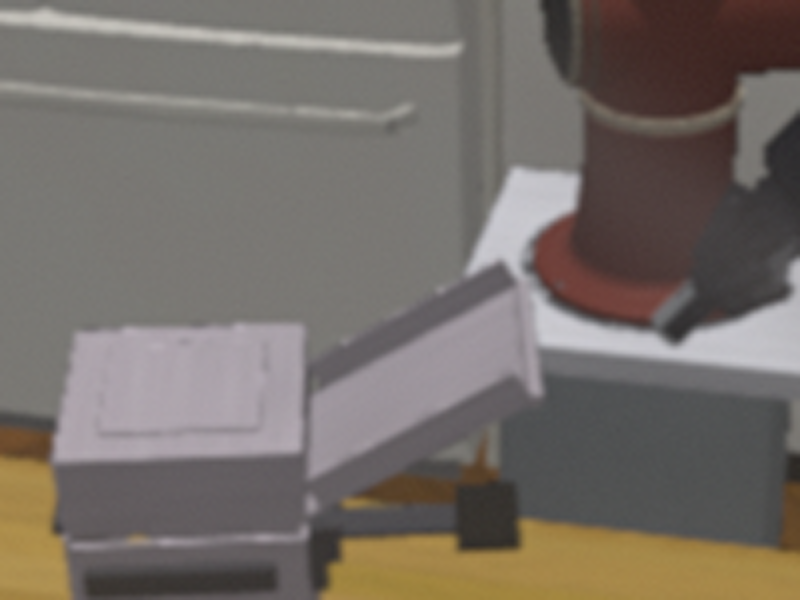

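View pics/t25.png

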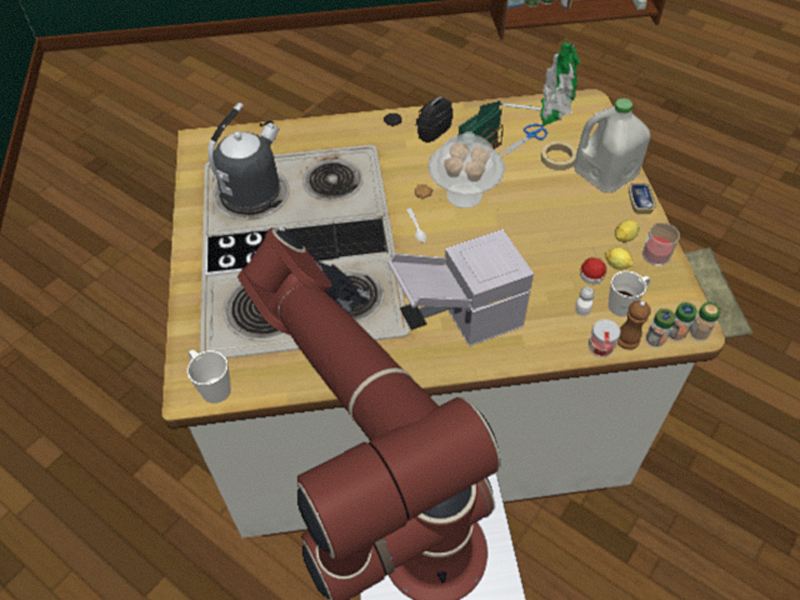

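```bash
python3 look.py scene s26.png 195 235 275 295
python3 - <<'E'
from h import *
np.set_printoptions(precision=3,suppress=True)
O=np.array([.567,-.201]); y=np.radians(-75); X=np.array([np.cos(y),np.sin(y)]);Y=np.array([-X[1],X[0]])
def cad(p): return np.array([(p[:2]-O)@X,(p[:2]-O)@Y,p[2]])*1000
c=cap('scene'); P=cloud(c)
T=np.array([cad(p) for p in P[206:230,215:258].reshape(-1,3)]); T=T[(T[:,2]>190)&(T[:,2]<235)]
A=np.c_[T[:,:2],np.ones(len(T))]; s=np.linalg.lstsq(A,T[:,2],rcond=None)[0]; print('lid slopes x,y',s,T[:,2].mean(),len(T))
pd=np.array([cad(p) for p in P[243:252,306:318].reshape(-1,3)]); print('pad z',np.median(pd,0))
for u in range(219,228): print(u,[cad(P[v,u]).round() for v in (253,254,255,256)])
E
```

```text
scale 10.0
lid slopes x,y [  0.005  -0.003 211.207] 211.25296680791337 1029
pad z [nan nan nan]
219 [array([ 82., -68.,  45.]), array([ 83., -73.,  38.]), array([ 83., -71.,  35.]), array([ 58.,  76., 144.])]
220 [array([ 80., -75.,  40.]), array([ 79., -66.,  43.]), array([ 57.,  68., 141.]), array([ 55.,  81., 147.])]
221 [array([ 76., -70.,  43.]), array([ 77., -70.,  40.]), array([ 53.,  76., 147.]), array([ 54.,  75., 142.])]
222 [array([ 74., -69.,  44.]), array([ 74., -69.,  40.]), array([ 51.,  75., 146.]), array([ 51.,  76., 143.])]
223 [array([ 71., -69.,  43.]), array([ 66., -38.,  64.]), array([ 49.,  73., 144.]), array([ 48.,  79., 145.])]
224 [array([ 68., -72.,  41.]), array([ 64., -41.,  61.]), array([ 45.,  78., 147.]), array([ 46.,  73., 141.])]
225 [array([ 66., -71.,  42.]), array([ 61., -42.,  60.]), array([ 44.,  69., 141.]), array([ 44.,  72., 140.])]
226 [array([ 63., -69.,  43.]), array([ 59., -47.,  56.]), array([ 41.,  77., 147.]), array([ 42.,  72., 140.])]
227 [array([ 60., -72.,  41.]), array([ 59., -65.,  42.]), array([ 39.,  75., 145.]), array([ 39.,  77., 143.])]
```

View pics/s26.png

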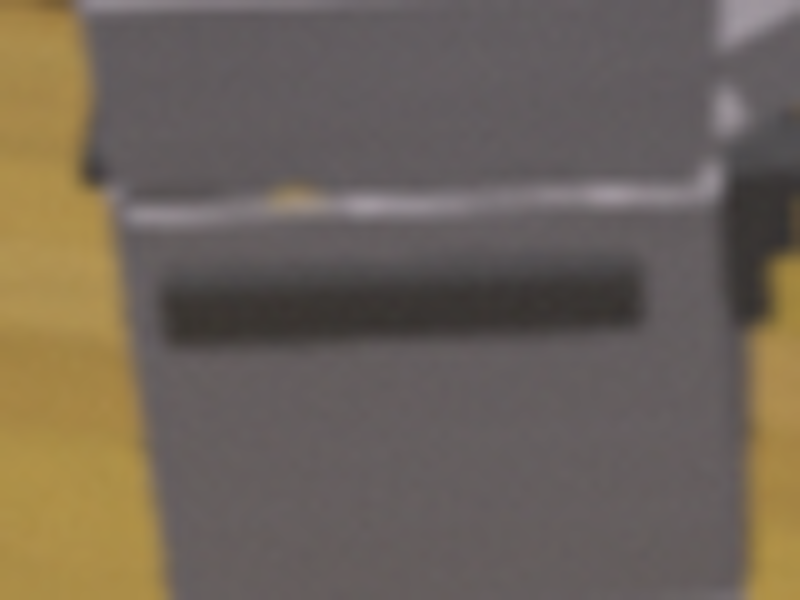

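The lid's slope is 0.005 rad, so it's closed. The yellow spot in the gap under the skirt, at zoom (295,195), is the tin inside at z of about 60 mm. The lever looks level, the arm is clear and the bystanders look unmoved, so I'm handing in.

Run:
```python
from plant import ctrl, ticket
print(ticket.close_job(), ctrl.get_obs()['t'])
```

```text
the job is handed in; nothing more can be done
the job is handed in; nothing more can be done
```

The tin is in the bin with the lid closed, and I handed the job in at about 31 s of the 61 s allowed. No verdict was reported.

- **Tin on the tray:** I gripped the tin across its 63 mm side, held it level just above the tray and let go. It slid down flat against the closed lid.
- **Leaning the tool:** The moves have no tilt, so I got a 41° lean by pushing the stretched arm past its reach; the tool kept that lean afterwards.
- **Lever and lid:** I reached in under the tray, pressed the pad down about 30 mm and held it for over a second. The lid rose to about 0.75 rad. The tin slid in, and I let the lever up and backed away.

**Last checks:**
- The lid slope measured 0.005 rad.
- The lever looked level in the picture, but my depth reading of the pad failed, so I have no number for it.
- The tin lies upside down, leaning on the hinge-side wall. Its highest visible point was about 79 mm above the worktop, well below the rim.
- The arm was clear of everything.
- The jam jar, salt shaker and cup looked unmoved. I didn't measure their positions.

**What went wrong or disagreed:**
- **First grasp:** It closed above the tin, because the fingertips sit about 19 mm short of the reported TCP. I corrected for that on the second try; the tin had not moved.
- **Joint 3:** While I leaned the tool it read 0.055–0.056 rad, just under its 0.06 limit. That may be sensor noise, but it could count as passing the joint's range.

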